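# Set up a bar on supports for drilling

## Robot

A 6-joint arm with a two-finger parallel gripper is mounted at the origin on the work surface. World frame = base frame: x ahead of the robot, y to its left, z up, the work surface at z = 0. Lengths are in m, angles in rad, forces in N, time in s.
With the tool pointing down it reaches from about 0.425 to 0.925 m from the base axis. Payload 12.5 kg.
Tool frame: the origin (TCP) lies at the very end of the fingers, on their centre line; the grasp point (between the pads) lies 19 mm behind it; z points along the fingers, y is the line along which they close (so a half turn about z gives the same grasp; the last joint's range is limited). The gripper opens to 85 mm and grips with 20 to 120 N. Pads are 22 mm wide; open, the fingers measure 114 mm over their backs; the gripper's body (76 mm by 85 mm) begins 54 mm behind the grasp point. The pads swing forward as they close: fully open they stand 13 mm farther back than shut.
Start: joints at [1.167, 0.491, 1.559, -0, 1.092, -0.106], TCP at [0.183, 0.598, 0.198] pointing down, gripper open.
Joint ranges: [-3.1, 3.1], [-0.84, 2.19], [0.05, 2.79], [-1.13, 4.28], [0.06, 2.93], [-2.69, 2.69]. Speed limits (rad/s): [2.22, 2.22, 2.79, 3.14, 3.14, 3.14].

## Interface

Orientations are given as a unit quaternion [x, y, z, w].
In Python, from station import robot gives the robot as it stands.
- The arm moves only by the shell command python3 -m jog 'ROWS' [FORCE]. ROWS is JSON, a list of rows, each an object of numbers: "tx", "ty", "tz": the shift along the tool's x, y, z in mm; "turn": the turn about the tool's z in degrees; "claw": the closure, from 0 (fully open) to 1 (shut). In form: [{"tx": .., "ty": .., "tz": .., "turn": .., "claw": ..}, ...]. A call has 1 to 10 rows; each row shifts and turns the commanded pose from where the row before left it, along the tool's axes as they then stand; what a row does not reach is not made up. A row lasts 1/8 s, in which the tool goes at most 62.5 mm and 10.7 degrees, less where a joint would pass 70% of its speed; a pose out of reach is approached as far as the arm can. A call with a gripper value outside its range is refused whole. The fingers move at their own pace and stop on an object; FORCE is the grip in N (left out, the last holds). Time passes only in rows, so rows that do not move let the fingers close. It gives the time, the measured TCP pose, the force, the opening and the grip force at its end, in the units of the state.
- robot.state(): the state, without advancing time (a new reading comes with each control period).
- robot.read_camera(name): name is "side" or "top" or "wrist"; returns (picture, depth): 420x560x3 uint8, red, green, blue; 420x560 float32, m along the optical axis (not along the pixel's ray), 0 where there is no reading.
- robot.camera_params(name): a dict with "camera_matrix" (3x3 intrinsics, pixels), "k1" (the pictures are not rectified: a ray, as slopes to the right and down, at radius r is drawn at 1 + k1 r^2 times it, then the intrinsics apply), "rvec" (rotation vector, rad) and "tvec" (3), from world to camera coordinates, as OpenCV has them; the wrist camera has in their place "mount" (4x4, takes a point from camera to tool coordinates, whose origin is the TCP and whose axes are the flange's). Camera axes: x right, y down, z forward; pixel columns grow to the right and rows downward; lengths in m; the calibration is good to about 2 mm. A picture is of the moment at which its call begins: read the wrist's pose just before it. camera_params takes no time and is no camera call.
- robot.job_done(): hands the job in; it is judged then, once.
Trained networks look in the newest picture that a camera, given by its name, has taken for a name from the list of things; names that differ only in an ending like _2 or _b are one class to them, and where a whole thing is asked for, a point or a joint stands for the part that bears it (a point fixed in the world has none). Each returns a list of dicts, best first, with "conf" (0 to 1); they miss things now and then, are a little off and sometimes report something else, mostly with a low value. They report only what shows in the picture. A call takes as long as a camera call.
- robot.find_in(name, camera): "rect" ([left, top, width, height] in pixels, round what is visible of it).
- robot.silhouettes(name, camera): "pixels" (420x560 bool, what is visible of it) and "rect" ([left, top, width, height] in pixels, round what is visible of it).
- robot.tip_of(name, camera): "location" ([column, row] in pixels: a listed point, or the origin of a listed thing).
The state is a dict: "clock": time; "joint_pos": joint angles; "qd": joint speeds; "joint_torque": joint torques, N m; "eef_pos": TCP position; "tcp_rot": TCP orientation; "contact_force": force on the tool from outside, world axes, zero at the start; "wrist_torque": the same for the moment, N m; "grip_width": finger opening in m; "finger_force": force on a finger pad.
Only numpy, scipy, OpenCV 4.12 (cv2) and the standard library are available. Lean on these libraries where they do the work, as an engineer would, in place of code of your own. Each camera call takes 0.05 s, during which the arm holds its last target. There are 200 camera calls.

## Task

Make the setup plate ready for drilling: stand the V-block on the marked square beside the round post, the block with holes on the marked square beside the square post, and the screw jack on the ring in the middle, all upright. Then lay the flat bar across the tops of the two blocks, centred on the plate and along it, and last stand the guide bush upright on the cross in the middle of the bar. Let go of everything, and leave the spray can and the drill case where they are.

Things in the scene. Friction and masses are not known exactly. Their poses are not given: they have to be found in the camera images.
- plate: Fixed aluminium setup plate, 120 (x) x 300 (y) x 15 mm thick, left or right of the robot; origin at the centre of its underside, z up, y along it. Black marks on its top: square outlines 55 mm wide centred at y = -70 and +70 mm, a ring 44 mm across at y = 0 (all x = 0). One post at each end, y = -125 and +125 mm; which is where varies.
- round_post: Round dark steel post on one end of the plate, fixed, 30 mm across, 40 mm tall; origin at the centre of its foot, on the plate's top (15 mm above the bench), 55 mm from the centre of the nearer marked square.
- square_post: Square dark steel post on the other end of the plate, fixed, 30 x 30 mm, 40 mm tall; origin at the centre of its foot, on the plate's top, 55 mm from the centre of the nearer marked square.
- v_block: Loose dark steel V-block, 45 (x) x 50 (y) x 50 mm tall, with a V groove 25 mm wide and 12.5 mm deep along y in its top; about 0.5 kg. Origin at the centre of its underside, z up. Starts upright on a plywood board 10 mm thick, as do the other loose parts; there its x faces have more free room beside them than its y faces.
- hole_block: Loose bright steel block, 40 (x) x 50 (y) x 50 mm tall, with two dark holes of 11 mm in its flat top and in its x faces; about 0.6 kg. Origin at the centre of its underside, z up. Starts upright on the board, more free room beside its x faces.
- jack: Loose screw jack, 42 mm tall: a dark round base 34 mm across and 26 mm high, then a thin screw 14 mm across, then a bright round head 22 mm across and 7 mm thick; about 0.18 kg. Origin at the centre of its underside, z up. Its head stays 8 mm below a bar lying on the blocks. Starts upright on the board, with most free room to its left and right (world y).
- bar: Loose flat steel bar, 40 (x) x 190 (y) x 10 mm thick, with a thin black cross marked at the middle of its top; about 0.5 kg. Origin at the centre of its underside, y along its length, z up. Starts flat on the board, near the board's far edge.
- bush: Loose guide bush: a plain bright steel ring 40 mm across and 28 mm tall with a 14 mm hole through it; about 0.18 kg. Origin at the centre of its underside, z along the hole. Starts upright on the board, with most free room to its left and right (world y).
- spray_can: Bystander: upright can with a blue label, 52 mm across, 150 mm tall, on the bench beyond the work; origin at the centre of its underside. Leave it alone.
- drill_case: Bystander: closed grey and black case, 70 x 120 x 37 mm, on the bench beyond the work; origin at the centre of its underside. Leave it alone.

How it is judged:
By the outcome, as a careful person would: the job done as asked, in the order asked, and still so for the second after the job is handed in, with the robot touching nothing.
It also fails if it takes over 125 s, if anything falls off the work surface, if the arm or the gripper's body presses on something with over 40 N, if the wrist force passes 120 N, or if a joint passes its speed limit or range.

## Working session

There is one attempt and no reset: what is moved stays moved. The work goes in short steps, Python scripts to look and compute and a shell command to move; the robot and the scene stay as the last step left them, time stands still between calls to the robot, and variables do not carry over. Pictures are saved under pics/ and viewed, at most 14 in all, crops included, and the job is handed in when it is done.

```bash
ls; mkdir -p pics; cat > h.py <<'E'
import numpy as np, cv2
from station import robot
from scipy.spatial.transform import Rotation as R
def cam(name):
    p=robot.camera_params(name); K=np.array(p["camera_matrix"]); 
    if "mount" in p:
        s=robot.state(); T=np.eye(4); T[:3,:3]=R.from_quat(s["tcp_rot"]).as_matrix(); T[:3,3]=s["eef_pos"]
        M=T@np.array(p["mount"])
    else:
        M=np.eye(4); r=cv2.Rodrigues(np.array(p["rvec"],float))[0]; M[:3,:3]=r.T; M[:3,3]=-r.T@np.array(p["tvec"]).ravel()
    return K,p["k1"],M
def shot(name,save=None):
    c=cam(name); im,d=robot.read_camera(name)
    if save: cv2.imwrite(save,im[:,:,::-1])
    return c,im,d
def rays(c,uv):
    K,k1,M=c; uv=np.asarray(uv,float).reshape(-1,1,2)
    xy=cv2.undistortPoints(uv,K,np.array([k1,0,0,0.])).reshape(-1,2)
    return np.c_[xy,np.ones(len(xy))]
def pts(c,uv,depth):
    return (rays(c,uv)*np.asarray(depth).reshape(-1,1))@c[2][:3,:3].T+c[2][:3,3]
def onz(c,uv,z):
    v=rays(c,uv)@c[2][:3,:3].T; o=c[2][:3,3]
    return o+v*((z-o[2])/v[:,2])[:,None]
def cloud(c,d):
    h,w=d.shape; u,v=np.meshgrid(np.arange(w),np.arange(h))
    return pts(c,np.c_[u.ravel(),v.ravel()],d.ravel()).reshape(h,w,3)
E
python3 - <<'E'
from h import *
s=robot.state(); print({k:np.round(v,3) for k,v in s.items()})
for n in("top","side"):
    c,im,d=shot(n,f"pics/{n}1.png"); print(n,c[2].round(3).tolist(),c[0][0,0])
    np.savez(f"{n}1.npz",K=c[0],k=c[1],M=c[2],d=d,im=im)
print(cam("wrist")[2].round(3), np.array(robot.camera_params("wrist")["mount"]).round(3))
E
```

```text
pics
{'clock': np.float64(0.0), 'joint_pos': array([ 1.167,  0.492,  1.559, -0.   ,  1.092, -0.106]), 'qd': array([-0.   , -0.002,  0.001, -0.001, -0.   ,  0.001]), 'joint_torque': array([ 1.0000e-03, -6.1845e+01, -2.6159e+01, -0.0000e+00,  4.0000e-03,
       -0.0000e+00]), 'eef_pos': array([0.183, 0.597, 0.198]), 'tcp_rot': array([ 0.148,  0.989, -0.001, -0.   ]), 'contact_force': array([-0.215, -0.633, -0.575]), 'wrist_torque': array([0.036, 0.002, 0.01 ]), 'finger_force': np.float64(0.0), 'grip_width': np.float64(0.085)}
top [[-0.002, -0.995, 0.099, 0.483], [-1.0, 0.001, -0.008, 0.01], [0.008, -0.099, -0.995, 1.342], [0.0, 0.0, 0.0, 1.0]] 523.1400872218481
side [[-0.966, -0.185, 0.178, 0.469], [-0.257, 0.664, -0.703, 0.586], [0.012, -0.725, -0.689, 0.6], [0.0, 0.0, 0.0, 1.0]] 384.80311789524114
[[ 0.294  0.917  0.269  0.114]
 [ 0.956 -0.282 -0.084  0.62 ]
 [-0.001  0.282 -0.96   0.373]
 [ 0.     0.     0.     1.   ]] [[-0.001 -0.96  -0.282  0.072]
 [ 1.    -0.001 -0.     0.002]
 [ 0.    -0.282  0.96  -0.175]
 [ 0.     0.     0.     1.   ]]
```

View pics/top1.png

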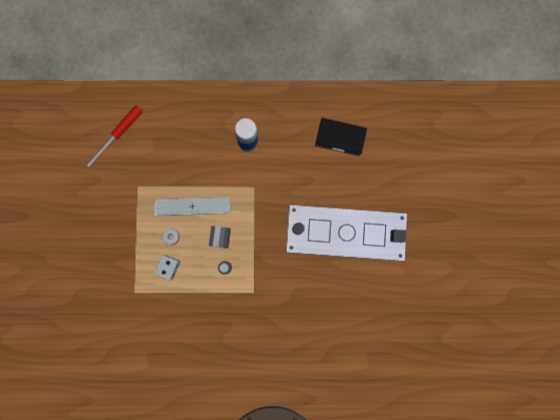

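View pics/side1.png

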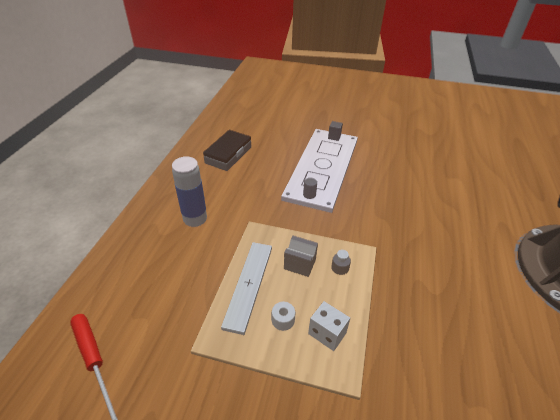

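The top view shows the plywood board (135–255, 187–293) with the bar at (192,206), bush (171,237), V-block (220,237), hole block (167,268) and jack (224,268). The plate lies around (347,233) with the round post at its left end (298,229) and the square post at its right end (398,236). The side view agrees.

```bash
cat >> h.py <<'E'
def rect_of(P,mask):
    "minAreaRect of the world xy of masked points: centre, long side, short side, direction of long side (deg)"
    q=P[mask][:,:2].astype(np.float32)*1000
    (cx,cy),(w,h),a=cv2.minAreaRect(q)
    if w<h: w,h,a=h,w,a+90
    return np.round([cx,cy,w,h,(a+90)%180-90],1)
def tool_delta(dx,dy,s=None):
    "world mm shift -> tool tx,ty"
    s=s or robot.state(); m=R.from_quat(s["tcp_rot"]).as_matrix()
    return (m.T@np.array([dx,dy,0])).round(1)[:2]
def yaw(s=None):
    s=s or robot.state(); m=R.from_quat(s["tcp_rot"]).as_matrix()
    return np.degrees(np.arctan2(m[1,1],m[0,1]))
E
python3 - <<'E'
from h import *
f=np.load("top1.npz"); c=(f["K"],float(f["k"]),f["M"]); P=cloud(c,f["d"]); Z=P[...,2]
boxes=dict(bar=(150,195,235,219),bush=(158,225,184,248),v_block=(206,222,233,252),hole_block=(152,254,182,282),jack=(214,258,236,280),rpost=(289,220,307,238),spost=(388,226,409,246))
for n,(a,b,e,g) in boxes.items():
    z=Z[b:g,a:e]; p=P[b:g,a:e]; t=np.percentile(z,95); m=abs(z-t)<(0.003 if n=="bar" else 0.006)
    if n=="v_block": m=z>0.045
    print(n,round(t*1000,1),rect_of(p,m),m.sum(), (p[m].mean(0)*1000).round(1))
m=np.zeros(Z.shape,bool); m[203:264,284:411]=1; m&=(abs(Z-0.015)<0.006)
print("plate",rect_of(P,m))
m=np.zeros(Z.shape,bool); m[180:300,128:262]=1; m&=(abs(Z-0.010)<0.005)
print("board",rect_of(P,m), np.median(Z[m]))
E
```

```text
bar 24.4 [619.2 202.3 187.5  39.8 -88.3] 413 [618.5 204.6  23.2]
bush 40.8 [540.  252.4  37.7  37.4   3.1] 160 [539.6 253.3  38.6]
v_block 62.4 [527.5  79.1 155.3  56.   77.3] 401 [538.2 129.2  69.6]
hole_block 63.1 [463.5 258.   50.   40.4 -22.4] 317 [463.5 257.8  60.7]
jack 52.5 [462.1 117.9  19.6  19.5   0.8] 63 [462.3 118.4  51.9]
rpost 58.3 [561.5 -64.4  28.3  26.1 -45.6] 94 [561.7 -64.7  56. ]
spost 58.0 [ 540.6 -313.1   29.8   29.3   -5.3] 136 [ 540.  -312.8   55.3]
plate [ 551.5 -183.7  312.7  122.8   85.8]
board [535.3 198.3 340.8 302.7  89.9] 0.010102985245876273
```

```bash
python3 -m jog '[{"tx":-44,"ty":-30,"tz":-7},{"tx":-44,"ty":-30,"tz":-7},{"tx":-44,"ty":-30,"tz":-7},{"tx":-44,"ty":-30,"tz":-7},{"tx":-44,"ty":-30,"tz":-7},{"tx":-44,"ty":-30,"tz":-7},{"tx":-44,"ty":-30,"tz":-7},{"tx":-44,"ty":-30,"tz":-7},{"tx":-44,"ty":-30,"tz":-7},{"tx":-44,"ty":-30,"tz":-7}]'
python3 - <<'E'
from h import *
print(yaw())
c,im,d=shot("wrist","pics/w1.png"); np.savez("w1.npz",K=c[0],k=c[1],M=c[2],d=d,im=im); print(c[0],c[1],c[2])
E
```

```text
72.93913810495253
[[360.45033471   0.         281.45463688]
 [  0.         360.45033471 208.72709729]
 [  0.           0.           1.        ]] -0.059811986693809126 [[ 0.29416404  0.91719817  0.26872854  0.11448146]
 [ 0.9557542  -0.28194511 -0.08390988  0.62014699]
 [-0.00119529  0.2815217  -0.95955412  0.37300566]
 [ 0.          0.          0.          1.        ]]invalid input at $[0]: expected keys tx, ty, tz, turn, claw
```

View pics/w1.png

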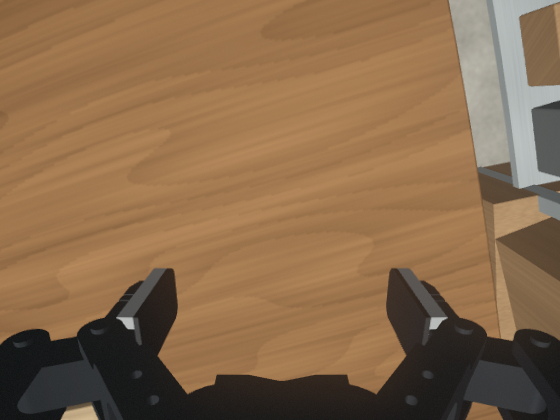

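The wrist picture shows only bare bench, with the fingers at (150,300) and (415,300). The move was refused because every row needs all five keys.

```bash
python3 -m jog '[{"tx":-44,"ty":-30,"tz":-7,"turn":0,"claw":0},{"tx":-44,"ty":-30,"tz":-7,"turn":0,"claw":0},{"tx":-44,"ty":-30,"tz":-7,"turn":0,"claw":0},{"tx":-44,"ty":-30,"tz":-7,"turn":0,"claw":0},{"tx":-44,"ty":-30,"tz":-7,"turn":0,"claw":0},{"tx":-44,"ty":-30,"tz":-7,"turn":0,"claw":0},{"tx":-44,"ty":-30,"tz":-7,"turn":0,"claw":0},{"tx":-44,"ty":-30,"tz":-7,"turn":0,"claw":0},{"tx":-44,"ty":-30,"tz":-7,"turn":0,"claw":0},{"tx":-44,"ty":-30,"tz":-7,"turn":0,"claw":0}]'
python3 - <<'E'
from h import *
print(yaw())
c,im,d=shot("wrist","pics/w2.png"); np.savez("w2.npz",K=c[0],k=c[1],M=c[2],d=d,im=im); print(c[2])
E
```

```text
clock: 1.4
eef_pos: [0.5168, 0.1801, 0.2684]
tcp_rot: [0.148, 0.989, 0.0, -0.0]
contact_force: [-0.3, 0.7, 0.2]
grip_width: 0.0853
finger_force: 0.0
72.92995075555775
[[ 2.94317154e-01  9.17088816e-01  2.68934036e-01  4.47988153e-01]
 [ 9.55707800e-01 -2.82388929e-01 -8.29403055e-02  2.02753407e-01]
 [-1.19631965e-04  2.81433111e-01 -9.59580841e-01  4.43682789e-01]
 [ 0.00000000e+00  0.00000000e+00  0.00000000e+00  1.00000000e+00]]
```

View pics/w2.png

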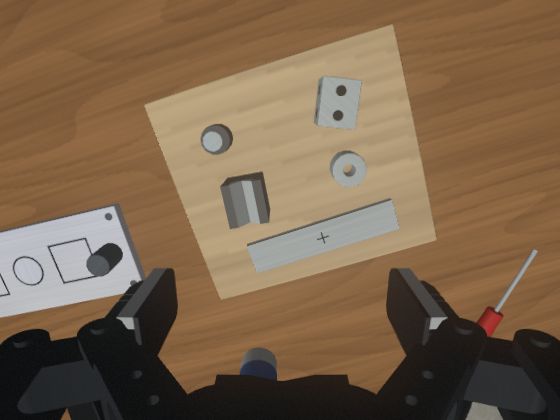

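Everything on the board is in view: jack (216,139), hole block (338,102), V-block (246,201), bush (348,169) and bar (322,237). The plate shows at the left with the round post at (104,258).

```bash
cat >> h.py <<'E'
def load(f):
    f=np.load(f); return (f["K"],float(f["k"]),f["M"]),f["im"],f["d"]
def tops(c,d,zmin,zmax,box,amin=30):
    P=cloud(c,d); Z=P[...,2]; a,b,e,g=box
    m=np.zeros(Z.shape,np.uint8); m[b:g,a:e]=1; m&=((Z>zmin)&(Z<zmax)&(d>0)).astype(np.uint8)
    n,l=cv2.connectedComponents(m)
    for i in range(1,n):
        k=l==i
        if k.sum()>=amin:
            v,u=np.nonzero(k); print(k.sum(),"px",(int(u.mean()),int(v.mean())),"rect",rect_of(P,k),"z",np.round(np.percentile(Z[k],[5,50,95])*1000,1))
E
python3 - <<'E'
from h import *
c,im,d=load("w2.npz")
for zr in((.015,.03),(.032,.045),(.046,.056),(.056,.067)): print(zr); tops(c,d,*zr,(140,20,440,300))
print("bench/board z",[ (cloud(c,d)[v,u,2]*1000).round(1) for u,v in((270,100),(380,200),(470,100),(100,60))])
E
```

```text
(0.015, 0.03)
52 px (316, 100) rect [ 4.569e+02  2.416e+02  4.910e+01  3.000e-01 -2.280e+01] z [16.2 22.5 29. ]
55 px (226, 132) rect [459.9 130.7  30.4  10.5  15.2] z [16.3 22.  29.7]
85 px (337, 158) rect [528.8 247.3  36.3  11.8 -53.8] z [15.4 22.4 29.3]
41 px (350, 170) rect [544.3 258.   13.2   5.5 -59.7] z [15.9 22.4 29.6]
126 px (251, 181) rect [527.5 145.1  64.5  32.   36.8] z [15.4 22.6 29.3]
4608 px (323, 235) rect [617.5 204.3 190.   41.1 -88.2] z [18.  19.5 20.9]
(0.032, 0.045)
55 px (318, 100) rect [456.4 241.7  49.    0.5 -23. ] z [33.1 38.6 43.3]
375 px (216, 137) rect [462.7 120.   33.7  31.3  71.3] z [34.  35.5 36.9]
844 px (349, 169) rect [540.1 255.4  39.   39.  -67. ] z [35.4 37.3 38.7]
123 px (249, 184) rect [528.8 145.3  66.3  32.8  35.5] z [33.1 38.8 44.3]
(0.046, 0.056)
37 px (318, 108) rect [ 4.642e+02  2.385e+02  3.390e+01  4.000e-01 -2.250e+01] z [46.1 50.4 55. ]
311 px (212, 140) rect [463.1 120.   20.5  20.3  68.7] z [49.9 51.5 53. ]
734 px (244, 200) rect [538.5 132.3  50.4  44.3  -7. ] z [47.4 51.4 55.6]
(0.056, 0.067)
1927 px (338, 102) rect [464.6 260.   50.8  40.4 -22.7] z [58.2 59.6 61. ]
535 px (258, 201) rect [540.4 147.1  50.4  14.6  -6.7] z [56.9 59.3 60.6]
562 px (230, 205) rect [536.7 117.   50.6  15.4  -6.4] z [56.5 59.2 60.8]
bench/board z [np.float64(9.0), np.float64(9.7), np.float64(2.0), np.float64(-1.0)]
```

```bash
python3 -m jog '[{"tx":-34.8,"ty":-39.4,"tz":0,"turn":-10.4,"claw":0},{"tx":0,"ty":0,"tz":60,"turn":0,"claw":0},{"tx":0,"ty":0,"tz":60,"turn":0,"claw":0},{"tx":0,"ty":0,"tz":60,"turn":0,"claw":0},{"tx":0,"ty":0,"tz":0,"turn":0,"claw":0}]' 60; python3 -c "
from h import *
s=robot.state();print(s['eef_pos'].round(4) if hasattr(s['eef_pos'],'round') else s['eef_pos'],yaw(s))
p=np.array(s['eef_pos'])*1000;print(tool_delta(538.5-p[0],132.2-p[1],s),83.3-yaw(s))"
```

```text
clock: 2.08
eef_pos: [0.5356, 0.1334, 0.0851]
tcp_rot: [0.058, 0.998, -0.001, -0.004]
contact_force: [0.2, 0.4, 1.1]
grip_width: 0.0856
finger_force: 0.0
[0.5356 0.1334 0.0851] 83.3309532206563
[-3.1 -0.9] -0.030953220656300573
```

```bash
python3 -m jog '[{"tx":-2,"ty":-0.5,"tz":35,"turn":0,"claw":0},{"tx":0,"ty":0,"tz":34,"turn":0,"claw":0},{"tx":0,"ty":0,"tz":0,"turn":0,"claw":0},{"tx":0,"ty":0,"tz":0,"turn":0,"claw":0.3}]' 60; python3 -c "
from h import *
s=robot.state();print(s['eef_pos'],yaw(s),s['tcp_rot'])
p=np.array(s['eef_pos'])*1000;print(tool_delta(538.5-p[0],132.2-p[1],s),83.3-yaw(s))"
```

```text
clock: 2.58
eef_pos: [0.5409, 0.1332, 0.0216]
tcp_rot: [0.058, 0.998, 0.0, 0.001]
contact_force: [-0.4, -0.8, -0.2]
grip_width: 0.07
finger_force: 0.0
[0.54090156 0.13324305 0.02157134] 83.34406566368591 [5.80517940e-02 9.98312518e-01 2.93495421e-04 1.42076479e-03]
[ 2.3 -1.3] -0.04406566368591314
```

```bash
python3 -m jog '[{"tx":2,"ty":-1,"tz":4,"turn":0,"claw":0.3},{"tx":0,"ty":0,"tz":0,"turn":0,"claw":0.3},{"tx":0,"ty":0,"tz":0,"turn":0,"claw":1},{"tx":0,"ty":0,"tz":0,"turn":0,"claw":1},{"tx":0,"ty":0,"tz":0,"turn":0,"claw":1},{"tx":0,"ty":0,"tz":0,"turn":0,"claw":1},{"tx":0,"ty":0,"tz":0,"turn":0,"claw":1}]' 60; python3 -c "
from h import *
s=robot.state();print(s['eef_pos'],yaw(s),s['tcp_rot'])
p=np.array(s['eef_pos'])*1000;print(tool_delta(538.5-p[0],132.2-p[1],s),83.3-yaw(s))"
```

```text
clock: 3.45
eef_pos: [0.5377, 0.1321, 0.0161]
tcp_rot: [0.058, 0.998, 0.0, 0.0]
contact_force: [-2.8, -3.1, 9.8]
grip_width: 0.0434
finger_force: 59.9
[0.53774346 0.13213454 0.01609763] 83.34145145306766 [5.80741240e-02 9.98312195e-01 3.82650009e-05 3.95353193e-04]
[-0.7  0.2] -0.04145145306766551
```

```bash
python3 -m jog '[{"tx":0,"ty":0,"tz":-40,"turn":0,"claw":1},{"tx":0,"ty":0,"tz":-60,"turn":0,"claw":1},{"tx":-7.5,"ty":-51.9,"tz":-33,"turn":0,"claw":1},{"tx":-7.5,"ty":-51.9,"tz":-33,"turn":0,"claw":1},{"tx":-7.5,"ty":-51.9,"tz":-33,"turn":0,"claw":1},{"tx":-7.5,"ty":-51.9,"tz":-33,"turn":0,"claw":1},{"tx":-7.5,"ty":-51.9,"tz":-33,"turn":0,"claw":1},{"tx":-7.5,"ty":-51.9,"tz":-33,"turn":0,"claw":1},{"tx":-7.5,"ty":-51.9,"tz":-33,"turn":10,"claw":1}]'; python3 -m jog '[{"tx":0,"ty":0,"tz":0,"turn":10,"claw":1},{"tx":0,"ty":0,"tz":0,"turn":10,"claw":1},{"tx":0,"ty":0,"tz":0,"turn":10,"claw":1},{"tx":0,"ty":0,"tz":0,"turn":10,"claw":1},{"tx":0,"ty":0,"tz":0,"turn":10,"claw":1},{"tx":0,"ty":0,"tz":0,"turn":10,"claw":1},{"tx":0,"ty":0,"tz":0,"turn":10,"claw":1},{"tx":0,"ty":0,"tz":0,"turn":8.2,"claw":1},{"tx":0,"ty":0,"tz":0,"turn":0,"claw":1},{"tx":0,"ty":0,"tz":0,"turn":0,"claw":1}]'
python3 - <<'E'
from h import *
print(yaw(),robot.state()["joint_pos"])
c,im,d=shot("wrist","pics/w3.png"); np.savez("w3.npz",K=c[0],k=c[1],M=c[2],d=d,im=im)
E
```

```text
clock: 4.58
eef_pos: [0.5468, -0.2361, 0.3466]
tcp_rot: [0.147, 0.989, 0.0, -0.001]
contact_force: [1.0, 0.8, -6.1]
grip_width: 0.0431
finger_force: 66.1
clock: 5.82
eef_pos: [0.5473, -0.2346, 0.3458]
tcp_rot: [0.735, 0.678, -0.0, -0.001]
contact_force: [0.9, -0.3, -5.9]
grip_width: 0.0434
finger_force: 66.1
-4.683251397372206 [-5.15855799e-01  3.39569485e-01  1.41108564e+00  1.29703719e-04
  1.39194680e+00 -4.34140548e-01]
```

View pics/w3.png

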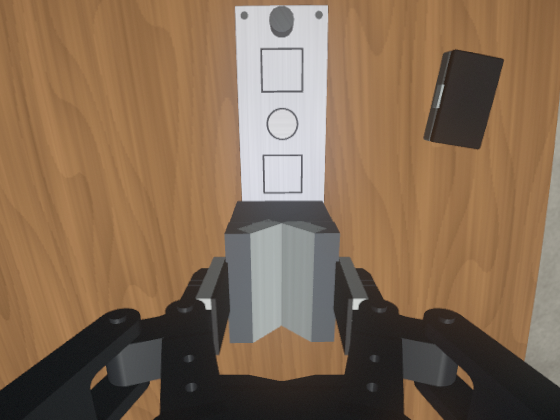

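The plate is seen from above with the gripped V-block at (282,270): round post (282,22), its square (282,70), the ring (282,124) and the second square (283,174). The block hides the square post.

```bash
cat >> h.py <<'E'
def marks(c,im,box,z=0.015):
    g=cv2.cvtColor(im,cv2.COLOR_RGB2GRAY); a,b,e,h=box
    m=np.zeros_like(g); m[b:h,a:e]=(g[b:h,a:e]<110)*255
    cs,_=cv2.findContours(m,cv2.RETR_CCOMP,cv2.CHAIN_APPROX_NONE)
    for k in cs:
        if cv2.contourArea(k)<250: continue
        w=onz(c,k.reshape(-1,2),z)[:,:2].astype(np.float32)*1000
        (x,y),(p,q),an=cv2.minAreaRect(w); M=cv2.moments(w.reshape(-1,1,2))
        print(k.reshape(-1,2).mean(0).round(),"centroid",np.round([M["m10"]/M["m00"],M["m01"]/M["m00"]],1),"rect",np.round([x,y,p,q,an],1))
E
python3 - <<'E'
from h import *
c,im,d=load("w3.npz")
marks(c,im,(248,40,318,198))
P=cloud(c,d); print("plate z",np.median(P[95:105,255:310,2])*1000)
E
python3 - <<'E'
from h import *
c,im,d=load("top1.npz"); 
marks(c,im,(306,216,388,250))
c,im,d=load("w2.npz"); marks(c,im,(10,235,88,292))
E
```

```text
plate z 14.701061035437002
```

```bash
sed -i 's/m\[b:h,a:e\]=(g\[b:h,a:e\]<110)\*255/m[b:h,a:e]=(g[b:h,a:e]<np.median(g[b:h,a:e])-45)*255/' h.py
python3 - <<'E'
from h import *
for f,b in(("w3.npz",(248,40,318,198)),("top1.npz",(306,216,388,250)),("w2.npz",(10,235,88,292))):
    c,im,d=load(f); print(f); marks(c,im,b)
E
```

```text
w3.npz
[282. 173.] centroid [ 545.9 -258. ] rect [ 545.7 -257.6   56.8   56.3   86.2]
[282. 173.] centroid [ 546.  -257.8] rect [ 545.7 -257.8   53.4   54.1   85.3]
[282. 124.] centroid [ 550.9 -188.1] rect [ 551.1 -188.2   41.8   44.    85.3]
[282. 124.] centroid [ 550.8 -188.4] rect [ 551.1 -188.1   39.5   39.5   40.4]
[281.  70.] centroid [ 556.1 -118.6] rect [ 556.3 -118.7   55.6   57.4   85.3]
[281.  70.] centroid [ 556.1 -118.1] rect [ 556.2 -118.7   53.1   54.3   85.3]
top1.npz
[319. 230.] centroid [ 556.1 -119.4] rect [ 555.7 -119.2   55.9   58.4   89.3]
[319. 230.] centroid [ 556.2 -119. ] rect [ 556.  -119.1   55.1   55.5   85.2]
w2.npz
[ 28. 270.] centroid [ 550.5 -188. ] rect [ 550.6 -187.9   42.6   43.5   61.2]
[ 28. 271.] centroid [ 550.6 -188.3] rect [ 550.9 -188.4   40.    39.9   20.7]
```

```bash
python3 -m jog '[{"tx":58.6,"ty":-0.4,"tz":0,"turn":-0.3,"claw":1},{"tx":58.6,"ty":-0.4,"tz":0,"turn":0,"claw":1},{"tx":0,"ty":0,"tz":60,"turn":0,"claw":1},{"tx":0,"ty":0,"tz":60,"turn":0,"claw":1},{"tx":0,"ty":0,"tz":60,"turn":0,"claw":1},{"tx":0,"ty":0,"tz":60,"turn":0,"claw":1},{"tx":0,"ty":0,"tz":50,"turn":0,"claw":1},{"tx":0,"ty":0,"tz":0,"turn":0,"claw":1},{"tx":0,"ty":0,"tz":0,"turn":0,"claw":1}]'; cat > to.py <<'E'
import sys
from h import *
s=robot.state(); p=np.array(s['eef_pos'])*1000; x,y,a=map(float,sys.argv[1:4])
da=(a-yaw(s)+90)%180-90
print("pos",p.round(1),"yaw",round(yaw(s),2),"need tx,ty",tool_delta(x-p[0],y-p[1],s),"turn",round(-da,2),"j6",round(s['joint_pos'][5],2))
E
python3 to.py 556.1 -117.8 -4.4
```

```text
clock: 7.0
eef_pos: [0.5575, -0.1182, 0.058]
tcp_rot: [0.734, 0.679, 0.001, 0.001]
contact_force: [0.8, -1.4, -5.0]
grip_width: 0.0431
finger_force: 66.1
pos [ 557.5 -118.2   58. ] yaw -4.52 need tx,ty [ 0.3 -1.4] turn -0.12 j6 -0.25
```

```bash
python3 -m jog '[{"tx":0.3,"ty":-1.2,"tz":17,"turn":-0.1,"claw":1},{"tx":0,"ty":0,"tz":16,"turn":0,"claw":1},{"tx":0,"ty":0,"tz":0,"turn":0,"claw":1},{"tx":0,"ty":0,"tz":2,"turn":0,"claw":1},{"tx":0,"ty":0,"tz":1,"turn":0,"claw":1},{"tx":0,"ty":0,"tz":1,"turn":0,"claw":1},{"tx":0,"ty":0,"tz":0,"turn":0,"claw":1}]';python3 to.py 556.1 -117.8 -4.4
```

```text
clock: 7.88
eef_pos: [0.5556, -0.1175, 0.0211]
tcp_rot: [0.734, 0.679, 0.001, 0.001]
contact_force: [-6.1, 1.7, 13.7]
grip_width: 0.0431
finger_force: 68.4
pos [ 555.6 -117.5   21.1] yaw -4.46 need tx,ty [-0.2  0.5] turn -0.06 j6 -0.25
```

```bash
python3 -m jog '[{"tx":0,"ty":0,"tz":0,"turn":0,"claw":0.2},{"tx":0,"ty":0,"tz":0,"turn":0,"claw":0},{"tx":0,"ty":0,"tz":0,"turn":0,"claw":0},{"tx":0,"ty":0,"tz":-25,"turn":0,"claw":0},{"tx":0,"ty":0,"tz":-60,"turn":0,"claw":0},{"tx":0,"ty":0,"tz":-60,"turn":0,"claw":0},{"tx":-30,"ty":0,"tz":-55,"turn":0,"claw":0},{"tx":-40,"ty":0,"tz":-30,"turn":0,"claw":0},{"tx":0,"ty":0,"tz":0,"turn":0,"claw":0},{"tx":0,"ty":0,"tz":0,"turn":0,"claw":0}]'; cat > look.py <<'E'
import sys
from h import *
n=sys.argv[1]; c,im,d=shot("wrist",f"pics/{n}.png"); np.savez(f"{n}.npz",K=c[0],k=c[1],M=c[2],d=d,im=im)
for a in sys.argv[2:]: 
    z0,z1=map(float,a.split(",")); print(a); tops(c,d,z0/1000,z1/1000,(0,0,560,262),60)
E
python3 look.py w4 45,72 61,72
```

```text
clock: 9.12
eef_pos: [0.5493, -0.1867, 0.2481]
tcp_rot: [0.734, 0.679, -0.0, -0.001]
contact_force: [-0.4, 0.7, -1.0]
grip_width: 0.0852
finger_force: 0.0
45,72
815 px (283, 49) rect [560.2 -64.   29.8  29.1  -5.8] z [52.6 54.5 55.9]
2463 px (281, 106) rect [ 554.1 -117.3   49.8   45.3   85.9] z [53.4 63.3 65.6]
61,72
757 px (265, 106) rect [ 538.6 -116.    49.1   14.4   85.2] z [61.8 64.3 65.8]
751 px (297, 106) rect [ 569.4 -118.4   49.1   14.4   85.8] z [61.7 64.4 65.9]
```

```bash
python3 -m jog '[{"tx":54.8,"ty":-14.9,"tz":0,"turn":0,"claw":0},{"tx":54.8,"ty":-14.9,"tz":0,"turn":0,"claw":0},{"tx":54.8,"ty":-14.9,"tz":0,"turn":0,"claw":0},{"tx":54.8,"ty":-14.9,"tz":0,"turn":0,"claw":0},{"tx":54.8,"ty":-14.9,"tz":0,"turn":0,"claw":0},{"tx":54.8,"ty":-14.9,"tz":0,"turn":0,"claw":0},{"tx":54.8,"ty":-14.9,"tz":0,"turn":0,"claw":0},{"tx":54.8,"ty":-14.9,"tz":0,"turn":-10.4,"claw":0},{"tx":0,"ty":0,"tz":20,"turn":-10.4,"claw":0},{"tx":0,"ty":0,"tz":20,"turn":-10.4,"claw":0}]'; python3 -m jog '[{"tx":0,"ty":0,"tz":30,"turn":-10.4,"claw":0},{"tx":0,"ty":0,"tz":30,"turn":-10.4,"claw":0},{"tx":0,"ty":0,"tz":30,"turn":-10.4,"claw":0},{"tx":0,"ty":0,"tz":30,"turn":-9.4,"claw":0},{"tx":0,"ty":0,"tz":0,"turn":0,"claw":0},{"tx":0,"ty":0,"tz":0,"turn":0,"claw":0}]'; python3 to.py 464.6 260 67.3
```

```text
clock: 10.42
eef_pos: [0.4636, 0.2607, 0.2075]
tcp_rot: [0.521, 0.854, -0.001, -0.001]
contact_force: [0.3, -0.6, 0.3]
grip_width: 0.0854
finger_force: 0.0
clock: 11.18
eef_pos: [0.4649, 0.2597, 0.0895]
tcp_rot: [0.198, 0.98, 0.0, -0.0]
contact_force: [-0.4, -1.4, -0.6]
grip_width: 0.0855
finger_force: 0.0
pos [464.9 259.7  89.5] yaw 67.17 need tx,ty [0.4 0.2] turn -0.13 j6 -0.79
```

```bash
python3 -m jog '[{"tx":0.2,"ty":0.2,"tz":40,"turn":-0.1,"claw":0},{"tx":0,"ty":0,"tz":30,"turn":0,"claw":0},{"tx":0,"ty":0,"tz":0,"turn":0,"claw":0.3},{"tx":0,"ty":0,"tz":0,"turn":0,"claw":1},{"tx":0,"ty":0,"tz":0,"turn":0,"claw":1},{"tx":0,"ty":0,"tz":0,"turn":0,"claw":1},{"tx":0,"ty":0,"tz":0,"turn":0,"claw":1},{"tx":0,"ty":0,"tz":0,"turn":0,"claw":1}]' 70; python3 to.py 464.6 260 67.3
```

```text
clock: 12.18
eef_pos: [0.4655, 0.2596, 0.0211]
tcp_rot: [0.196, 0.981, 0.001, 0.001]
contact_force: [-1.8, -3.1, 10.9]
grip_width: 0.0378
finger_force: 68.9
pos [465.5 259.6  21.1] yaw 67.41 need tx,ty [1. 0.] turn 0.11 j6 -0.79
```

```bash
python3 -m jog '[{"tx":0,"ty":0,"tz":-60,"turn":0,"claw":1},{"tx":-30.3,"ty":-49.6,"tz":-15,"turn":0,"claw":1},{"tx":-30.3,"ty":-49.6,"tz":-15,"turn":0,"claw":1},{"tx":-30.3,"ty":-49.6,"tz":-15,"turn":0,"claw":1},{"tx":-30.3,"ty":-49.6,"tz":-15,"turn":0,"claw":1},{"tx":-30.3,"ty":-49.6,"tz":-15,"turn":0,"claw":1},{"tx":-30.3,"ty":-49.6,"tz":-15,"turn":0,"claw":1},{"tx":-30.3,"ty":-49.6,"tz":-15,"turn":0,"claw":1},{"tx":-30.3,"ty":-49.6,"tz":-15,"turn":0,"claw":1},{"tx":-30.3,"ty":-49.6,"tz":-15,"turn":10.4,"claw":1}]'; python3 -m jog '[{"tx":0,"ty":0,"tz":0,"turn":10.4,"claw":1},{"tx":0,"ty":0,"tz":0,"turn":10.4,"claw":1},{"tx":0,"ty":0,"tz":0,"turn":10.4,"claw":1},{"tx":0,"ty":0,"tz":0,"turn":10.4,"claw":1},{"tx":0,"ty":0,"tz":0,"turn":10.4,"claw":1},{"tx":0,"ty":0,"tz":0,"turn":9.4,"claw":1},{"tx":0,"ty":0,"tz":0,"turn":0,"claw":1},{"tx":0,"ty":0,"tz":0,"turn":0,"claw":1}]'; python3 to.py 545.9 -257.8 -4.4; python3 look.py w5 45,72
python3 -c "
from h import *
c,im,d=load('w5.npz'); P=cloud(c,d); Z=P[...,2]; print(P[2].shape)
s=robot.state(); T=R.from_quat(s['tcp_rot']).as_matrix(); Q=(P-np.array(s['eef_pos']))@T
m=(d>0)&(Q[...,2]<-20)&(Q[...,2]>-36)&(abs(Q[...,1])<.022*1)&(abs(Q[...,0])<.04)
m[300:]=m[300:]
for z0 in (-.034,-.03,-.026,-.02,-.015,-.01): print(z0,(abs(Q[...,2]-z0)<.002).sum())
k=(abs(Q[...,1])<.03)&(abs(Q[...,0])<.035)&(Q[...,2]>-.06)&(Q[...,2]<0)&(d>0); print(np.percentile(Q[k][:,2],[1,5,25,50])); print(np.percentile(Q[k],[1,5,50,95,99],axis=0))
"
```

```text
clock: 13.42
eef_pos: [0.545, -0.2591, 0.2154]
tcp_rot: [0.286, 0.958, 0.0, 0.0]
contact_force: [1.8, 0.0, -6.5]
grip_width: 0.0372
finger_force: 74.3
clock: 14.42
eef_pos: [0.5453, -0.2573, 0.2143]
tcp_rot: [0.732, 0.681, 0.0, 0.0]
contact_force: [1.0, 0.3, -6.6]
grip_width: 0.0371
finger_force: 74.3
pos [ 545.3 -257.3  214.3] yaw -4.16 need tx,ty [-0.5  0.7] turn 0.24 j6 -0.48
45,72
3045 px (280, 27) rect [ 553.7 -120.8   45.5   44.1   -4.6] z [52.8 62.6 65.5]
(560, 3)
-0.034 282
-0.03 271
-0.026 247
-0.02 223
-0.015 203
-0.01 186
[-0.0587205  -0.05359637 -0.03960092 -0.03885946]
[[-0.02189896 -0.02777131 -0.0587205 ]
 [-0.01871217 -0.01974159 -0.05359637]
 [ 0.00945826 -0.00049375 -0.03885946]
 [ 0.02679275  0.01868988 -0.01562089]
 [ 0.02698514  0.02775427 -0.00351409]]
```

View pics/w5.png

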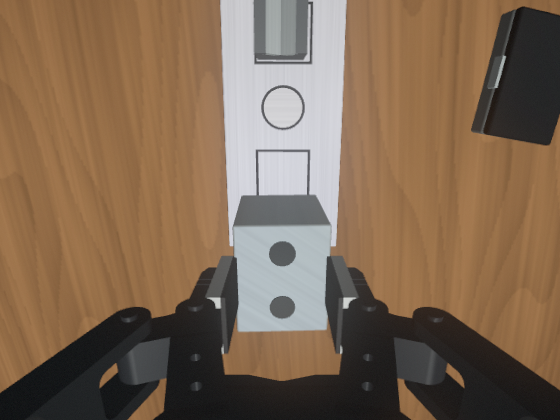

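The V-block sits inside its square at (282,28), slightly left of centre. The ring is at (283,107) and the target square starts at row 150. The hole block is held straight in the fingers, with its holes along the plate.

```bash
python3 -m jog '[{"tx":-2,"ty":1.8,"tz":55,"turn":0.2,"claw":1},{"tx":0,"ty":0,"tz":55,"turn":0,"claw":1},{"tx":0,"ty":0,"tz":50,"turn":0,"claw":1},{"tx":0,"ty":0,"tz":0,"turn":0,"claw":1},{"tx":0,"ty":0,"tz":0,"turn":0,"claw":1}]'; python3 to.py 547.1 -259.3 -4.4
```

```text
clock: 15.1
eef_pos: [0.5481, -0.2601, 0.0559]
tcp_rot: [0.734, 0.679, 0.0, 0.001]
contact_force: [0.1, -0.0, -5.4]
grip_width: 0.037
finger_force: 74.4
pos [ 548.1 -260.1   55.9] yaw -4.51 need tx,ty [ 0.7 -1. ] turn -0.11 j6 -0.47
```

```bash
python3 -m jog '[{"tx":0.5,"ty":-0.5,"tz":15,"turn":0,"claw":1},{"tx":0,"ty":0,"tz":10,"turn":0,"claw":1},{"tx":0,"ty":0,"tz":0,"turn":0,"claw":1},{"tx":0,"ty":0,"tz":1.5,"turn":0,"claw":1},{"tx":0,"ty":0,"tz":1,"turn":0,"claw":1},{"tx":0,"ty":0,"tz":0,"turn":0,"claw":1}]'; python3 to.py 547.1 -259.3 -4.4
```

```text
clock: 15.85
eef_pos: [0.5467, -0.259, 0.0267]
tcp_rot: [0.735, 0.678, 0.0, 0.0]
contact_force: [0.4, -0.6, -5.8]
grip_width: 0.0374
finger_force: 74.3
pos [ 546.7 -259.    26.7] yaw -4.56 need tx,ty [-0.3  0.5] turn -0.16 j6 -0.47
```

```bash
python3 -m jog '[{"tx":0,"ty":0.3,"tz":1,"turn":0,"claw":1},{"tx":0,"ty":0,"tz":0.7,"turn":0,"claw":1},{"tx":0,"ty":0,"tz":0,"turn":0,"claw":1},{"tx":0,"ty":0,"tz":0,"turn":0,"claw":0.6},{"tx":0,"ty":0,"tz":0,"turn":0,"claw":0},{"tx":0,"ty":0,"tz":0,"turn":0,"claw":0},{"tx":0,"ty":0,"tz":-20,"turn":0,"claw":0},{"tx":0,"ty":0,"tz":-60,"turn":0,"claw":0},{"tx":0,"ty":0,"tz":-60,"turn":0,"claw":0},{"tx":0,"ty":0,"tz":-60,"turn":0,"claw":0}]'; python3 -m jog '[{"tx":0,"ty":0,"tz":-30,"turn":0,"claw":0},{"tx":0,"ty":0,"tz":0,"turn":0,"claw":0},{"tx":0,"ty":0,"tz":0,"turn":0,"claw":0}]'; python3 look.py w6 45,75 61,72; python3 -c "
from h import *
c,im,d=load('w6.npz'); marks(c,im,(250,60,320,140))"
```

```text
clock: 17.1
eef_pos: [0.5469, -0.259, 0.227]
tcp_rot: [0.735, 0.678, 0.0, 0.0]
contact_force: [0.1, 0.2, 0.1]
grip_width: 0.0853
finger_force: 0.0
clock: 17.48
eef_pos: [0.5466, -0.2588, 0.2538]
tcp_rot: [0.735, 0.678, -0.0, -0.001]
contact_force: [-0.8, 0.6, -0.0]
grip_width: 0.0852
finger_force: 0.0
45,75
2851 px (278, 29) rect [ 554.1 -117.8   50.6   45.6   84.9] z [52.9 62.9 65.5]
1955 px (280, 173) rect [ 544.8 -257.    50.4   40.    85.4] z [62.5 64.5 65.8]
769 px (281, 222) rect [ 541.6 -312.    30.1   29.8   85.4] z [51.2 54.5 55.8]
61,72
841 px (261, 28) rect [ 538.5 -116.5   50.4   15.    86.3] z [61.6 64.3 65.8]
846 px (295, 28) rect [ 569.5 -119.1   50.4   14.7   84.9] z [61.6 64.3 65.8]
1886 px (280, 174) rect [ 544.7 -257.1   50.5   39.9   85. ] z [63.1 64.5 65.8]
[281. 105.] centroid [ 551. -188.] rect [ 550.9 -188.    42.    42.3   85.4]
[281. 106.] centroid [ 551.  -188.2] rect [ 550.9 -188.    39.5   39.5   40. ]
```

```bash
python3 -m jog '[{"tx":53.2,"ty":-16.1,"tz":0,"turn":0,"claw":0},{"tx":53.2,"ty":-16.1,"tz":0,"turn":0,"claw":0},{"tx":53.2,"ty":-16.1,"tz":0,"turn":0,"claw":0},{"tx":53.2,"ty":-16.1,"tz":0,"turn":0,"claw":0},{"tx":53.2,"ty":-16.1,"tz":0,"turn":0,"claw":0},{"tx":53.2,"ty":-16.1,"tz":0,"turn":0,"claw":0},{"tx":53.2,"ty":-16.1,"tz":0,"turn":-10,"claw":0},{"tx":0,"ty":0,"tz":10,"turn":-10,"claw":0},{"tx":0,"ty":0,"tz":10,"turn":-10,"claw":0},{"tx":0,"ty":0,"tz":20,"turn":-10,"claw":0}]'; python3 -m jog '[{"tx":0,"ty":0,"tz":25,"turn":-10,"claw":0},{"tx":0,"ty":0,"tz":25,"turn":-10,"claw":0},{"tx":0,"ty":0,"tz":25,"turn":-10,"claw":0},{"tx":0,"ty":0,"tz":25,"turn":-10,"claw":0},{"tx":0,"ty":0,"tz":25,"turn":-9.4,"claw":0},{"tx":0,"ty":0,"tz":0,"turn":0,"claw":0.2},{"tx":0,"ty":0,"tz":0,"turn":0,"claw":0.2}]'; python3 to.py 463 121 85
```

```text
clock: 18.77
eef_pos: [0.464, 0.1214, 0.2137]
tcp_rot: [0.456, 0.89, -0.0, -0.0]
contact_force: [-0.2, 0.6, 0.0]
grip_width: 0.0855
finger_force: 0.0
clock: 19.65
eef_pos: [0.4643, 0.1212, 0.09]
tcp_rot: [0.047, 0.999, 0.0, -0.0]
contact_force: [-0.1, 0.3, 0.2]
grip_width: 0.0683
finger_force: 0.0
pos [464.3 121.2  90. ] yaw 84.63 need tx,ty [ 1.2 -0.3] turn -0.37 j6 -1.36
```

```bash
python3 -m jog '[{"tx":1.2,"ty":0,"tz":45,"turn":0,"claw":0.2},{"tx":0,"ty":0,"tz":31,"turn":0,"claw":0.2},{"tx":0,"ty":0,"tz":0,"turn":0,"claw":0.2},{"tx":0,"ty":0,"tz":0,"turn":0,"claw":0.4},{"tx":0,"ty":0,"tz":0,"turn":0,"claw":1},{"tx":0,"ty":0,"tz":0,"turn":0,"claw":1},{"tx":0,"ty":0,"tz":0,"turn":0,"claw":1},{"tx":0,"ty":0,"tz":0,"turn":0,"claw":1}]' 40; python3 to.py 463 120.5 85
```

```text
clock: 20.65
eef_pos: [0.4637, 0.1213, 0.015]
tcp_rot: [0.045, 0.999, 0.0, 0.001]
contact_force: [-0.3, -0.8, 8.3]
grip_width: 0.0187
finger_force: 38.8
pos [463.7 121.3  15. ] yaw 84.83 need tx,ty [ 0.6 -0.8] turn -0.17 j6 -1.36
```

```bash
python3 look.py w7 45,60; python3 -c "
import cv2
im=cv2.imread('pics/w7.png'); cv2.imwrite('pics/w7c.png',cv2.resize(im[200:400,160:400],None,fx=3,fy=3,interpolation=cv2.INTER_CUBIC))"
```

```text
45,60
323 px (281, 256) rect [454.9 123.9  17.8   5.3  81.3] z [46.2 50.7 52.8]
123 px (250, 258) rect [451.4 111.8   7.4   3.2  60.4] z [51.3 55.2 58.4]
123 px (312, 258) rect [453.6 136.1   7.3   3.  -72.7] z [51.2 55.4 58.5]
```

View pics/w7c.png

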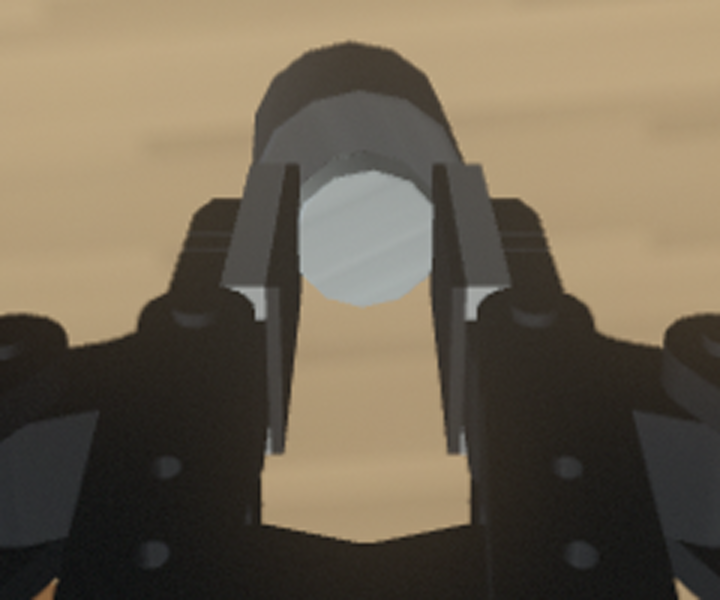

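The crop shows the fingers closed on the jack's bright head (about (365,240) in the crop), with the wider dark base below and ahead of it. So it holds the head, not the base.

```bash
python3 - <<'E'
from h import *
for f,us in(("w7.npz",(244,247,250,253,256,258)),("w6.npz",(150,160,165,170,174))):
    c,im,d=load(f); P=cloud(c,d); M=np.array(robot.camera_params("wrist")["mount"])
    Tc=c[2]@np.linalg.inv(M); Q=((P-Tc[:3,3])@Tc[:3,:3])*1000
    for u in us:
        print(f,u,[(v,Q[v,u].round(0).astype(int).tolist()) for v in range(250,320,7)])
E
```

```text
w7.npz 244 [(250, [5, -16, -16]), (257, [11, -14, -38]), (264, [12, -13, -47]), (271, [11, -13, -51]), (278, [12, -12, -58]), (285, [11, -12, -62]), (292, [12, -11, -68]), (299, [10, -11, -70]), (306, [12, -10, -78]), (313, [13, -9, -82])]
w7.npz 247 [(250, [7, -14, -22]), (257, [12, -13, -39]), (264, [12, -12, -46]), (271, [11, -11, -52]), (278, [12, -11, -58]), (285, [12, -10, -64]), (292, [12, -10, -68]), (299, [10, -10, -70]), (306, [7, -10, -70]), (313, [8, -9, -74])]
w7.npz 250 [(250, [7, -13, -22]), (257, [12, -11, -39]), (264, [12, -11, -47]), (271, [12, -10, -53]), (278, [72, 2, -175]), (285, [12, -9, -63]), (292, [12, -9, -68]), (299, [10, -9, -69]), (306, [8, -9, -71]), (313, [5, -9, -70])]
w7.npz 253 [(250, [8, -11, -22]), (257, [12, -10, -39]), (264, [12, -10, -47]), (271, [12, -9, -53]), (278, [11, -9, -57]), (285, [12, -8, -63]), (292, [12, -8, -68]), (299, [9, -8, -69]), (306, [7, -8, -70]), (313, [5, -8, -71])]
w7.npz 256 [(250, [7, -10, -21]), (257, [12, -9, -40]), (264, [11, -8, -46]), (271, [12, -8, -53]), (278, [10, -8, -54]), (285, [7, -8, -55]), (292, [5, -8, -
[... 840 characters left out ...]
 [-119, -150, 253]), (264, [-130, -152, 255]), (271, [12, -42, -53]), (278, [11, -41, -57]), (285, [9, -41, -59]), (292, [6, -41, -58]), (299, [3, -41, -58]), (306, [1, -41, -60]), (313, [-1, -41, -61])]
w6.npz 170 [(250, [-109, -143, 254]), (257, [-119, -144, 254]), (264, [-129, -145, 254]), (271, [72, 2, -175]), (278, [8, -41, -51]), (285, [5, -41, -52]), (292, [4, -41, -54]), (299, [0, -41, -53]), (306, [-2, -41, -55]), (313, [-5, -41, -56])]
w6.npz 174 [(250, [-110, -138, 255]), (257, [-120, -139, 256]), (264, [-129, -139, 255]), (271, [-140, -141, 255]), (278, [6, -41, -48]), (285, [3, -41, -48]), (292, [1, -41, -49]), (299, [-2, -41, -50]), (306, [-5, -41, -51]), (313, [-8, -41, -50])]
```

```bash
python3 - <<'E'
from h import *
c,im,d=load("w6.npz"); P=cloud(c,d); M=np.array(robot.camera_params("wrist")["mount"])
Tc=c[2]@np.linalg.inv(M); Q=((P-Tc[:3,3])@Tc[:3,:3])*1000
for u in (281,230,330): print(u,[(v,Q[v,u].round(0).astype(int).tolist()) for v in range(360,420,8)])
for v in (268,269,270,272): print(v,[Q[v,u].round(0).astype(int).tolist() for u in (152,156,160,164,168,172,176)])
for v in range(266,276): print(v,[int(x) for x in im[v,145:180:3].mean(1)])
E
```

```text
281 [(360, [-281, 1, 255]), (368, [-294, 1, 254]), (376, [-308, 1, 254]), (384, [10, 2, -108]), (392, [12, 2, -112]), (400, [11, 2, -114]), (408, [12, 2, -117]), (416, [72, 2, -175])]
230 [(360, [-280, -73, 254]), (368, [-294, -73, 254]), (376, [11, -11, -106]), (384, [10, -10, -108]), (392, [12, -10, -112]), (400, [11, -9, -114]), (408, [12, -9, -117]), (416, [11, -9, -118])]
330 [(360, [-280, 71, 254]), (368, [-293, 71, 252]), (376, [11, 13, -106]), (384, [11, 13, -109]), (392, [12, 12, -112]), (400, [12, 12, -114]), (408, [12, 12, -117]), (416, [11, 12, -118])]
268 [[-135, -169, 254], [-135, -164, 254], [-135, -158, 254], [-135, -153, 253], [-136, -149, 257], [-136, -143, 256], [-135, -137, 255]]
269 [[-136, -169, 253], [11, -47, -50], [12, -45, -51], [11, -43, -50], [12, -42, -51], [11, -41, -49], [-136, -137, 253]]
270 [[12, -47, -53], [12, -46, -52], [12, -44, -53], [12, -43, -52], [11, -42, -51], [10, -41, -48], [-138, -138, 254]]
272 [[12, -47, -53], [11, -46, -53], [12, -44, -53], [12, -43, -53], [12, -41, -54], [9, -41, -48], [-140, -137, 253]]
266 [111, 106, 105, 108, 111, 114, 112, 109, 109, 110, 113, 111]
267 [111, 107, 105, 103, 106, 109, 109, 105, 102, 107, 113, 113]
268 [111, 108, 105, 90, 89, 91, 90, 82, 65, 89, 113, 112]
269 [111, 107, 105, 82, 81, 81, 81, 51, 36, 47, 112, 112]
270 [111, 107, 102, 83, 84, 85, 84, 35, 36, 39, 114, 112]
271 [111, 108, 93, 83, 84, 85, 83, 32, 38, 37, 114, 110]
272 [111, 109, 86, 84, 84, 83, 76, 36, 38, 39, 115, 111]
273 [110, 110, 85, 83, 83, 84, 51, 34, 35, 38, 114, 112]
274 [111, 106, 84, 84, 83, 84, 33, 36, 37, 38, 113, 111]
275 [111, 96, 83, 82, 83, 84, 33, 36, 38, 37, 111, 111]
```

```bash
python3 -m jog '[{"tx":0,"ty":0,"tz":0,"turn":0,"claw":0.4},{"tx":0,"ty":0,"tz":0,"turn":0,"claw":0.4},{"tx":0,"ty":0,"tz":3,"turn":0,"claw":0.4},{"tx":0,"ty":0,"tz":3,"turn":0,"claw":0.4},{"tx":0,"ty":0,"tz":0,"turn":0,"claw":0.4},{"tx":0,"ty":0,"tz":0,"turn":0,"claw":0.4}]' 40; python3 look.py w8 ; python3 -c "
from h import *
c,im,d=load('w8.npz'); P=cloud(c,d)*1000; s=robot.state(); print(s['eef_pos'])
for u in range(200,256,5): print(u,[P[v,u].round(0).astype(int).tolist() for v in (250,254,258,262,266)])"
```

```text
clock: 21.45
eef_pos: [0.463, 0.1213, 0.0078]
tcp_rot: [0.045, 0.999, 0.0, -0.0]
contact_force: [0.0, 0.6, -0.6]
grip_width: 0.0513
finger_force: 0.0
[0.46302935 0.12128847 0.0078499 ]
200 [[460, 81, 10], [463, 80, 10], [465, 80, 10], [468, 79, 9], [449, 92, 56]]
205 [[391, 129, 183], [463, 83, 10], [449, 93, 48], [449, 93, 51], [449, 94, 56]]
210 [[461, 86, 10], [463, 86, 11], [449, 95, 49], [449, 96, 52], [449, 96, 55]]
215 [[461, 88, 9], [463, 88, 10], [449, 97, 49], [449, 98, 52], [449, 98, 57]]
220 [[461, 91, 10], [464, 91, 10], [466, 90, 10], [453, 98, 44], [454, 98, 45]]
225 [[461, 94, 10], [464, 93, 10], [466, 93, 9], [468, 93, 9], [470, 92, 10]]
230 [[462, 96, 10], [464, 96, 10], [466, 95, 9], [469, 95, 8], [471, 95, 10]]
235 [[462, 99, 10], [464, 98, 9], [467, 98, 9], [469, 98, 10], [471, 98, 10]]
240 [[462, 101, 10], [465, 101, 9], [456, 105, 35], [458, 105, 35], [460, 104, 35]]
245 [[452, 108, 35], [453, 108, 36], [456, 107, 36], [457, 107, 36], [460, 107, 36]]
250 [[452, 110, 36], [454, 110, 35], [456, 109, 36], [458, 109, 35], [460, 109, 36]]
255 [[453, 112, 34], [454, 112, 35], [456, 112, 35], [458, 111, 36], [460, 111, 35]]
```

View pics/w8.png

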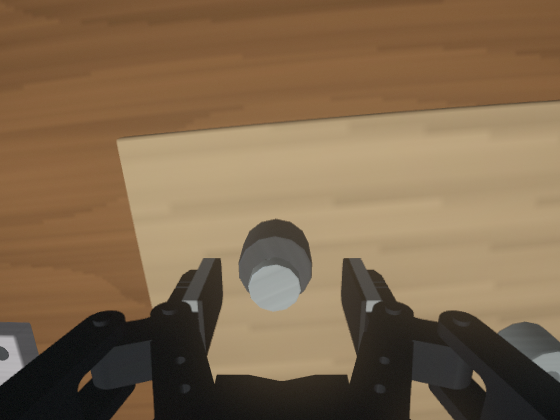

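The jack stands upright at (275,265) between the open fingers, and the fingertips at (215,260) and (350,260) read z ≈ 46 mm while the reported TCP is at 8 mm. The real fingertips are therefore about 35 mm above the reported TCP, so I'll go lower, watching the force.

```bash
python3 -m jog '[{"tx":0,"ty":-1,"tz":6,"turn":0,"claw":0.4},{"tx":0,"ty":0,"tz":6,"turn":0,"claw":0.4},{"tx":0,"ty":0,"tz":6,"turn":0,"claw":0.4},{"tx":0,"ty":0,"tz":5,"turn":0,"claw":0.4},{"tx":0,"ty":0,"tz":0,"turn":0,"claw":0.4},{"tx":0,"ty":0,"tz":0,"turn":0,"claw":0.4}]' 40; python3 to.py 463 121 85
```

```text
clock: 22.25
eef_pos: [0.463, 0.1203, -0.0151]
tcp_rot: [0.045, 0.999, 0.0, 0.0]
contact_force: [-0.1, -0.2, 1.1]
grip_width: 0.0511
finger_force: 0.0
pos [463.  120.3 -15.1] yaw 84.84 need tx,ty [0.  0.7] turn -0.16 j6 -1.36
```

```bash
python3 -m jog '[{"tx":0,"ty":0,"tz":0,"turn":0,"claw":1},{"tx":0,"ty":0,"tz":0,"turn":0,"claw":1},{"tx":0,"ty":0,"tz":0,"turn":0,"claw":1},{"tx":0,"ty":0,"tz":0,"turn":0,"claw":1}]' 50; python3 to.py 463 121 85; python3 look.py w9 33,39 49,56
```

```text
clock: 22.75
eef_pos: [0.4631, 0.1203, -0.0146]
tcp_rot: [0.045, 0.999, 0.0, 0.0]
contact_force: [-0.1, -0.7, 7.8]
grip_width: 0.0319
finger_force: 49.0
pos [463.1 120.3 -14.6] yaw 84.84 need tx,ty [0.1 0.7] turn -0.16 j6 -1.36
33,39
270 px (281, 258) rect [447.8 123.5  18.4   3.   84.1] z [33.2 34.8 36. ]
49,56
```

```bash
python3 -m jog '[{"tx":0,"ty":0,"tz":-40,"turn":0,"claw":1},{"tx":0,"ty":0,"tz":-60,"turn":0,"claw":1},{"tx":-19.5,"ty":-49.9,"tz":-10,"turn":0,"claw":1},{"tx":-19.5,"ty":-49.9,"tz":-10,"turn":0,"claw":1},{"tx":-19.5,"ty":-49.9,"tz":-10,"turn":0,"claw":1},{"tx":-19.5,"ty":-49.9,"tz":-10,"turn":0,"claw":1},{"tx":-19.5,"ty":-49.9,"tz":-10,"turn":0,"claw":1},{"tx":-19.5,"ty":-49.9,"tz":-10,"turn":9.9,"claw":1},{"tx":0,"ty":0,"tz":0,"turn":9.9,"claw":1},{"tx":0,"ty":0,"tz":0,"turn":9.9,"claw":1}]'; python3 -m jog '[{"tx":0,"ty":0,"tz":0,"turn":9.9,"claw":1},{"tx":0,"ty":0,"tz":0,"turn":9.9,"claw":1},{"tx":0,"ty":0,"tz":0,"turn":9.9,"claw":1},{"tx":0,"ty":0,"tz":0,"turn":9.9,"claw":1},{"tx":0,"ty":0,"tz":20,"turn":9.9,"claw":1},{"tx":0,"ty":0,"tz":20,"turn":10,"claw":1},{"tx":0,"ty":0,"tz":20,"turn":0,"claw":1},{"tx":0,"ty":0,"tz":0,"turn":0,"claw":1},{"tx":0,"ty":0,"tz":0,"turn":0,"claw":1}]'; python3 to.py 552.6 -188.2 -4.4
```

```text
clock: 24.05
eef_pos: [0.5521, -0.1891, 0.1446]
tcp_rot: [0.303, 0.953, 0.0, -0.0]
contact_force: [0.0, -0.1, -1.5]
grip_width: 0.032
finger_force: 50.6
clock: 25.18
eef_pos: [0.5528, -0.1885, 0.0855]
tcp_rot: [0.733, 0.68, 0.0, 0.0]
contact_force: [-0.1, -0.5, -1.0]
grip_width: 0.0319
finger_force: 50.6
pos [ 552.8 -188.5   85.5] yaw -4.35 need tx,ty [ 0.3 -0.2] turn 0.05 j6 -0.37
```

```bash
python3 -m jog '[{"tx":0.3,"ty":0,"tz":45,"turn":0,"claw":1},{"tx":0,"ty":0,"tz":32,"turn":0,"claw":1},{"tx":0,"ty":0,"tz":12,"turn":0,"claw":1},{"tx":0,"ty":0,"tz":0,"turn":0,"claw":1},{"tx":0,"ty":0,"tz":2,"turn":0,"claw":1},{"tx":0,"ty":0,"tz":2,"turn":0,"claw":1},{"tx":0,"ty":0,"tz":0,"turn":0,"claw":1},{"tx":0,"ty":0,"tz":1,"turn":0,"claw":1},{"tx":0,"ty":0,"tz":0,"turn":0,"claw":1}]'; python3 to.py 552.6 -188.2 -4.4
```

```text
clock: 26.3
eef_pos: [0.5525, -0.1881, -0.0091]
tcp_rot: [0.734, 0.68, 0.0, 0.0]
contact_force: [0.2, -0.9, -2.0]
grip_width: 0.0319
finger_force: 50.6
pos [ 552.5 -188.1   -9.1] yaw -4.36 need tx,ty [-0.1  0.1] turn 0.04 j6 -0.37
```

Slightly down, release, rise and look.

```bash
python3 -m jog '[{"tx":0,"ty":0,"tz":1,"turn":0,"claw":1},{"tx":0,"ty":0,"tz":0,"turn":0,"claw":0.8},{"tx":0,"ty":0,"tz":0,"turn":0,"claw":0.4},{"tx":0,"ty":0,"tz":0,"turn":0,"claw":0},{"tx":0,"ty":0,"tz":0,"turn":0,"claw":0},{"tx":0,"ty":0,"tz":-20,"turn":0,"claw":0},{"tx":0,"ty":0,"tz":-60,"turn":0,"claw":0},{"tx":0,"ty":0,"tz":-60,"turn":0,"claw":0},{"tx":0,"ty":0,"tz":-60,"turn":0,"claw":0},{"tx":-30,"ty":0,"tz":-40,"turn":0,"claw":0}]'; python3 -m jog '[{"tx":-30,"ty":0,"tz":-20,"turn":0,"claw":0},{"tx":0,"ty":0,"tz":0,"turn":0,"claw":0},{"tx":0,"ty":0,"tz":0,"turn":0,"claw":0}]'; python3 look.py w10 45,75 38,43 61,72
```

```text
clock: 27.55
eef_pos: [0.5506, -0.2173, 0.2331]
tcp_rot: [0.733, 0.68, 0.001, 0.001]
contact_force: [0.1, -1.1, -0.5]
grip_width: 0.0852
finger_force: 0.0
clock: 27.92
eef_pos: [0.5476, -0.2474, 0.2489]
tcp_rot: [0.734, 0.68, -0.0, -0.001]
contact_force: [-0.2, 0.2, 0.1]
grip_width: 0.0851
finger_force: 0.0
45,75
2836 px (278, 41) rect [ 554.  -117.9   50.7   45.6   85.4] z [53.1 63.  65.6]
363 px (282, 117) rect [ 552.4 -187.3   20.9   19.5   -4.5] z [55.5 56.6 57.7]
1966 px (280, 185) rect [ 544.8 -256.9   50.5   39.8   84.9] z [61.3 64.5 65.7]
773 px (281, 233) rect [ 541.7 -311.7   29.9   29.6   -3.9] z [49.8 54.4 55.7]
38,43
453 px (282, 115) rect [ 552.2 -187.1   32.8   32.   -49.9] z [39.1 40.5 42. ]
61,72
863 px (261, 40) rect [ 538.7 -116.7   50.6   14.8   85.1] z [61.7 64.3 65.8]
869 px (295, 40) rect [ 569.3 -119.2   50.7   14.9   85.8] z [61.7 64.3 65.9]
1872 px (280, 186) rect [ 544.8 -256.9   50.4   39.7   84.7] z [63.2 64.6 65.8]
```

View pics/w10.png

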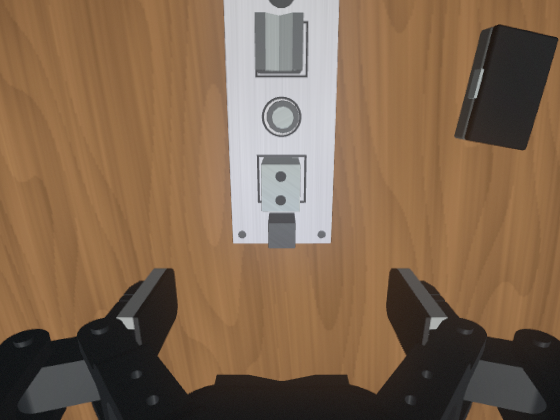

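The jack is upright inside the ring at (282,117) and both blocks stand inside their squares. The V-block is about 2 mm to the left of centre. There is time to centre it, so I'll pinch it at the right place.

```bash
python3 -m jog '[{"tx":43.2,"ty":-0.4,"tz":0,"turn":0,"claw":0},{"tx":43.2,"ty":-0.4,"tz":0,"turn":0,"claw":0},{"tx":43.2,"ty":-0.4,"tz":0,"turn":0,"claw":0},{"tx":0,"ty":0,"tz":55,"turn":0,"claw":0},{"tx":0,"ty":0,"tz":55,"turn":0,"claw":0},{"tx":0,"ty":0,"tz":45,"turn":0,"claw":0},{"tx":0,"ty":0,"tz":0,"turn":0,"claw":0},{"tx":0,"ty":0,"tz":0,"turn":0,"claw":0}]'; python3 to.py 556.3 -118.2 -4.4
```

```text
clock: 28.98
eef_pos: [0.5572, -0.1184, 0.096]
tcp_rot: [0.733, 0.68, 0.0, 0.0]
contact_force: [0.2, 0.6, -0.0]
grip_width: 0.0857
finger_force: 0.0
pos [ 557.2 -118.4   96. ] yaw -4.33 need tx,ty [ 0.2 -1. ] turn 0.07 j6 -0.25
```

```bash
python3 -m jog '[{"tx":0.2,"ty":-0.7,"tz":50,"turn":0,"claw":0},{"tx":0,"ty":0,"tz":40,"turn":0,"claw":0},{"tx":0,"ty":0,"tz":0,"turn":0,"claw":0.3},{"tx":0,"ty":0,"tz":0,"turn":0,"claw":0.45},{"tx":0,"ty":0,"tz":0,"turn":0,"claw":0.55},{"tx":0,"ty":0,"tz":0,"turn":0,"claw":0.6},{"tx":0,"ty":0,"tz":0,"turn":0,"claw":0.6},{"tx":0,"ty":0,"tz":0,"turn":0,"claw":0.6}]' 25; python3 to.py 556.3 -118.2 -4.4
```

```text
clock: 29.98
eef_pos: [0.5566, -0.1186, 0.0073]
tcp_rot: [0.733, 0.68, 0.001, 0.001]
contact_force: [-2.7, 0.3, 7.8]
grip_width: 0.0445
finger_force: 26.9
pos [ 556.6 -118.6    7.3] yaw -4.36 need tx,ty [ 0.4 -0.3] turn 0.04 j6 -0.25
```

```bash
python3 -m jog '[{"tx":0,"ty":0,"tz":0,"turn":0,"claw":0.3},{"tx":0,"ty":0,"tz":0,"turn":0,"claw":0},{"tx":0,"ty":0,"tz":0,"turn":0,"claw":0},{"tx":0,"ty":0,"tz":-20,"turn":0,"claw":0},{"tx":0,"ty":0,"tz":-60,"turn":0,"claw":0},{"tx":0,"ty":0,"tz":-60,"turn":0,"claw":0},{"tx":0,"ty":0,"tz":-60,"turn":0,"claw":0},{"tx":0,"ty":0,"tz":-45,"turn":0,"claw":0},{"tx":-20,"ty":0,"tz":0,"turn":0,"claw":0},{"tx":0,"ty":0,"tz":0,"turn":0,"claw":0}]'; python3 look.py w11 45,75 61,72;  python3 -m jog '[{"tx":57.7,"ty":6,"tz":0,"turn":-3.1,"claw":0},{"tx":57.7,"ty":6,"tz":0,"turn":-3.1,"claw":0},{"tx":57.7,"ty":6,"tz":0,"turn":0,"claw":0},{"tx":57.7,"ty":6,"tz":0,"turn":0,"claw":0},{"tx":57.7,"ty":6,"tz":0,"turn":0,"claw":0},{"tx":57.7,"ty":6,"tz":0,"turn":0,"claw":0},{"tx":0,"ty":0,"tz":0,"turn":0,"claw":0},{"tx":0,"ty":0,"tz":0,"turn":0,"claw":0}]';  python3 to.py 617.5 204.3 1.8; python3 look.py w12 15,26
```

```text
clock: 31.22
eef_pos: [0.5539, -0.1393, 0.2491]
tcp_rot: [0.734, 0.679, -0.0, -0.0]
contact_force: [-0.4, 0.2, -0.4]
grip_width: 0.0852
finger_force: 0.0
45,75
719 px (282, 100) rect [560.2 -63.5  28.8  27.8  -4.2] z [53.2 54.6 55.8]
2296 px (282, 154) rect [ 556.1 -117.4   50.5   45.2   85.6] z [52.8 63.  65.4]
318 px (283, 219) rect [ 552.1 -186.4   21.2   20.8  -44.4] z [53.6 56.4 57.7]
223 px (282, 258) rect [ 546.9 -232.2   39.3    2.    -5.2] z [46.3 53.9 61.3]
61,72
684 px (266, 155) rect [ 541.  -116.2   50.4   14.7   86.6] z [61.7 64.3 65.7]
695 px (298, 155) rect [ 571.5 -118.6   50.5   14.1   85.9] z [61.5 64.2 65.7]
clock: 32.28
eef_pos: [0.5882, 0.2076, 0.2486]
tcp_rot: [0.695, 0.719, -0.001, -0.001]
contact_force: [0.6, 0.7, 0.4]
grip_width: 0.085
finger_force: 0.0
pos [588.2 207.6 248.6] yaw 1.87 need tx,ty [-4.3 29.2] turn 0.07 j6 0.2
15,26
1752 px (524, 28) rect [838.3 373.8  93.9  25.9 -39.9] z [16.5 22.9 25.5]
5766 px (308, 166) rect [617.9 204.7 188.8  40.4 -88.4] z [18.2 19.6 20.9]
```

View pics/w12.png

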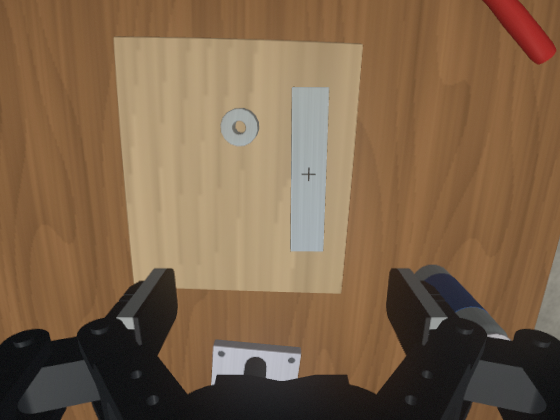

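The bar lies at (309,170) with its cross at (309,174), and the bush stands at (239,127). The spray can is far right, clear of the fingers.

```bash
python3 -m jog '[{"tx":-3.9,"ty":29.6,"tz":0,"turn":0.25,"claw":0.35},{"tx":0,"ty":0,"tz":60,"turn":0,"claw":0.35},{"tx":0,"ty":0,"tz":60,"turn":0,"claw":0.35},{"tx":0,"ty":0,"tz":60,"turn":0,"claw":0.35},{"tx":0,"ty":0,"tz":50,"turn":0,"claw":0.35},{"tx":0,"ty":0,"tz":20,"turn":0,"claw":0.35},{"tx":0,"ty":0,"tz":0,"turn":0,"claw":0.35},{"tx":0,"ty":0,"tz":0,"turn":0,"claw":0.35}]'; python3 to.py 617.9 204.7 1.6
```

```text
clock: 33.33
eef_pos: [0.6195, 0.2047, 0.0019]
tcp_rot: [0.697, 0.717, 0.001, 0.001]
contact_force: [-0.7, -0.7, 0.3]
grip_width: 0.0555
finger_force: 0.0
pos [619.5 204.7   1.9] yaw 1.56 need tx,ty [ 0.  -1.6] turn -0.04 j6 0.19
```

```bash
python3 -m jog '[{"tx":0,"ty":-1,"tz":15,"turn":0,"claw":0.35},{"tx":0,"ty":0,"tz":9,"turn":0,"claw":0.35},{"tx":0,"ty":0,"tz":0,"turn":0,"claw":0.35},{"tx":0,"ty":0,"tz":0,"turn":0,"claw":0.35},{"tx":0,"ty":0,"tz":2,"turn":0,"claw":0.35},{"tx":0,"ty":0,"tz":0,"turn":0,"claw":0.35}]'; python3 to.py 617.9 204.7 1.6; python3 -c "
from h import *
c,im,d=shot('wrist'); P=cloud(c,d)*1000
for u in (200,205,210,352,356,360): print(u,[P[v,u].round(0).astype(int).tolist() for v in (252,256,258,260,262,264,268)])"
```

```text
clock: 34.08
eef_pos: [0.6174, 0.2048, -0.0261]
tcp_rot: [0.697, 0.717, 0.0, 0.0]
contact_force: [-0.0, -0.2, 0.0]
grip_width: 0.0553
finger_force: 0.0
pos [617.4 204.8 -26.1] yaw 1.59 need tx,ty [-0.1  0.5] turn -0.01 j6 0.19
200 [[583, 218, 10], [582, 215, 8], [582, 214, 9], [584, 217, 17], [584, 217, 19], [585, 217, 20], [585, 217, 24]]
205 [[584, 217, 9], [584, 216, 10], [584, 214, 9], [586, 217, 17], [586, 217, 19], [587, 217, 21], [587, 217, 24]]
210 [[587, 217, 10], [587, 216, 10], [586, 215, 10], [588, 217, 16], [588, 217, 18], [588, 216, 19], [589, 215, 21]]
352 [[646, 219, 10], [646, 217, 10], [646, 216, 10], [645, 219, 17], [645, 218, 18], [645, 217, 18], [644, 217, 20]]
356 [[648, 219, 9], [648, 217, 10], [648, 216, 9], [647, 218, 16], [646, 218, 17], [646, 218, 20], [645, 218, 23]]
360 [[649, 219, 10], [650, 217, 9], [650, 216, 10], [648, 218, 16], [648, 219, 19], [648, 218, 19], [647, 218, 23]]
```

```bash
python3 -m jog '[{"tx":0,"ty":0.4,"tz":2.5,"turn":0,"claw":0.35},{"tx":0,"ty":0,"tz":0,"turn":0,"claw":0.45},{"tx":0,"ty":0,"tz":0,"turn":0,"claw":1},{"tx":0,"ty":0,"tz":0,"turn":0,"claw":1},{"tx":0,"ty":0,"tz":0,"turn":0,"claw":1},{"tx":0,"ty":0,"tz":0,"turn":0,"claw":1}]' 80; python3 to.py 617.9 204.7 1.6
```

```text
clock: 34.88
eef_pos: [0.6195, 0.2052, -0.0242]
tcp_rot: [0.697, 0.717, 0.002, 0.001]
contact_force: [-7.5, -2.0, 39.2]
grip_width: 0.0379
finger_force: 91.8
pos [619.5 205.2 -24.2] yaw 1.58 need tx,ty [-0.5 -1.6] turn -0.02 j6 0.19
```

```bash
python3 -m jog '[{"tx":0,"ty":0,"tz":-15,"turn":0,"claw":1},{"tx":0,"ty":0,"tz":-45,"turn":0,"claw":1},{"tx":0,"ty":0,"tz":-60,"turn":0,"claw":1},{"tx":-55.8,"ty":-11.3,"tz":-5,"turn":0,"claw":1},{"tx":-55.8,"ty":-11.3,"tz":-5,"turn":0,"claw":1},{"tx":-55.8,"ty":-11.3,"tz":-5,"turn":0,"claw":1},{"tx":-55.8,"ty":-11.3,"tz":0,"turn":0,"claw":1},{"tx":-55.8,"ty":-11.3,"tz":0,"turn":0,"claw":1},{"tx":-55.8,"ty":-11.3,"tz":0,"turn":0,"claw":1},{"tx":-55.8,"ty":-11.3,"tz":0,"turn":3,"claw":1}]'; python3 -m jog '[{"tx":0,"ty":0,"tz":0,"turn":3,"claw":1},{"tx":0,"ty":0,"tz":0,"turn":0,"claw":1},{"tx":0,"ty":0,"tz":0,"turn":0,"claw":1}]';  python3 to.py 551.2 -187.7 -4.4; python3 look.py w13 80,180; python3 -c "
from h import *
c,im,d=load('w13.npz'); marks(c,im,(262,140,302,260),0.15)"
```

```text
clock: 36.12
eef_pos: [0.5487, -0.1895, 0.106]
tcp_rot: [0.716, 0.698, -0.0, -0.0]
contact_force: [1.5, 0.0, -2.8]
grip_width: 0.0377
finger_force: 82.0
clock: 36.5
eef_pos: [0.5495, -0.1872, 0.1062]
tcp_rot: [0.733, 0.68, -0.0, -0.0]
contact_force: [0.2, 0.1, -4.4]
grip_width: 0.0376
finger_force: 82.0
pos [ 549.5 -187.2  106.2] yaw -4.3 need tx,ty [-0.4  1.8] turn 0.1 j6 -0.37
80,180
24280 px (281, 148) rect [ 553.  -134.    82.4   51.    85.6] z [148.9 149.9 151. ]
```

View pics/w13.png

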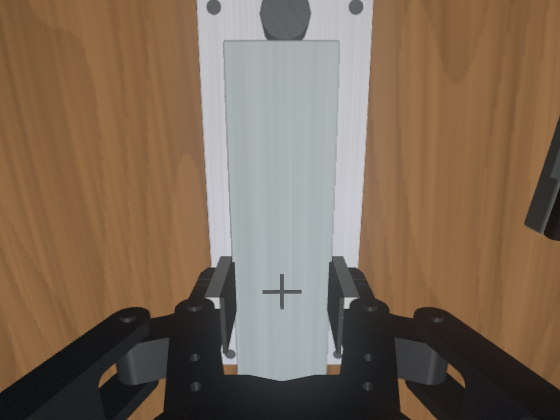

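The bar is held level with its top at 150 mm. The cross at (282,292) is centred between the pads and the bar points along the plate.

```bash
python3 -c "
from h import *
c,im,d=load('w13.npz'); print('cross',onz(c,[[282,292]],0.15)*1000)
P=cloud(c,d)*1000
for v in (70,120,170,220):
    m=abs(P[v,:,2]-150)<3; q=P[v][m]; print(v,q[0].round(1),q[-1].round(1),((q[0]+q[-1])/2).round(1))
"
```

```text
cross [[ 548.97932392 -188.06915094  150.        ]]
70 [ 535.4 -101.4  149.5] [ 574.6 -104.4  150.3] [ 555.  -102.9  149.9]
120 [ 534.1 -118.3  149.3] [ 573.7 -121.3  149.8] [ 553.9 -119.8  149.6]
170 [ 532.9 -136.3  150.2] [ 572.4 -139.4  149.5] [ 552.6 -137.8  149.9]
220 [ 531.4 -155.7  149.7] [ 571.  -159.1  148.8] [ 551.2 -157.4  149.3]
```

```bash
python3 -m jog '[{"tx":0,"ty":2,"tz":30,"turn":0.3,"claw":1},{"tx":0,"ty":0,"tz":30,"turn":0,"claw":1},{"tx":0,"ty":0,"tz":8,"turn":0,"claw":1},{"tx":0,"ty":0,"tz":0,"turn":0,"claw":1},{"tx":0,"ty":0,"tz":0,"turn":0,"claw":1}]'; python3 to.py 551.5 -187.3 -4.6
```

```text
clock: 37.17
eef_pos: [0.5521, -0.1881, 0.0394]
tcp_rot: [0.735, 0.678, 0.0, 0.001]
contact_force: [-0.2, 1.1, -4.2]
grip_width: 0.0377
finger_force: 81.9
pos [ 552.1 -188.1   39.4] yaw -4.69 need tx,ty [ 0.7 -0.7] turn -0.09 j6 -0.36
```

```bash
python3 -m jog '[{"tx":0.4,"ty":0,"tz":4,"turn":-0.1,"claw":1},{"tx":0,"ty":0,"tz":2,"turn":0,"claw":1},{"tx":0,"ty":0,"tz":1,"turn":0,"claw":1},{"tx":0,"ty":0,"tz":1,"turn":0,"claw":1},{"tx":0,"ty":0,"tz":0,"turn":0,"claw":1},{"tx":0,"ty":0,"tz":0,"turn":0,"claw":1}]'; python3 to.py 551.5 -187.3 -4.6
```

```text
clock: 37.92
eef_pos: [0.5516, -0.1877, 0.0308]
tcp_rot: [0.735, 0.678, 0.0, 0.0]
contact_force: [-3.4, 1.8, 5.8]
grip_width: 0.0377
finger_force: 83.1
pos [ 551.6 -187.7   30.8] yaw -4.61 need tx,ty [ 0.4 -0.1] turn -0.01 j6 -0.36
```

```bash
python3 -m jog '[{"tx":0,"ty":0,"tz":0.5,"turn":0,"claw":0.6},{"tx":0,"ty":0,"tz":0,"turn":0,"claw":0.3},{"tx":0,"ty":0,"tz":0,"turn":0,"claw":0},{"tx":0,"ty":0,"tz":0,"turn":0,"claw":0},{"tx":0,"ty":0,"tz":-20,"turn":0,"claw":0},{"tx":0,"ty":0,"tz":-60,"turn":0,"claw":0},{"tx":0,"ty":0,"tz":-60,"turn":0,"claw":0},{"tx":-30,"ty":0,"tz":-50,"turn":0,"claw":0},{"tx":-30,"ty":0,"tz":-40,"turn":0,"claw":0},{"tx":0,"ty":0,"tz":0,"turn":0,"claw":0}]'; python3 -m jog '[{"tx":0,"ty":0,"tz":0,"turn":0,"claw":0}]'; python3 look.py w14 70,80; python3 -c "
from h import *
c,im,d=load('w14.npz'); g=cv2.cvtColor(im,cv2.COLOR_RGB2GRAY); P=cloud(c,d); Z=P[...,2]
m=(abs(Z-.075)<.004)&(g<np.median(g[abs(Z-.075)<.004])-30); v,u=np.nonzero(m); print('cross?',len(u),np.median(u),np.median(v),onz(c,[[np.median(u),np.median(v)]],.075)*1000)
marks(c,im,(225,20,335,200))"
```

```text
clock: 39.17
eef_pos: [0.5473, -0.2495, 0.2627]
tcp_rot: [0.736, 0.677, 0.001, 0.003]
contact_force: [-0.9, 0.6, -0.4]
grip_width: 0.0855
finger_force: 0.0
clock: 39.3
eef_pos: [0.5463, -0.247, 0.259]
tcp_rot: [0.735, 0.678, -0.0, -0.001]
contact_force: [-0.9, 0.7, -0.9]
grip_width: 0.0854
finger_force: 0.0
70,80
8176 px (282, 109) rect [ 551.3 -187.9  189.2   40.6   85.6] z [73.3 74.6 75.9]
cross? 116 282.0 114.0 [[ 551.2381032  -183.75758904   75.        ]]
[227. 111.] centroid [ 485.7 -213.5] rect [ 491.3 -181.   198.     9.7   83.1]
```

View pics/w14.png

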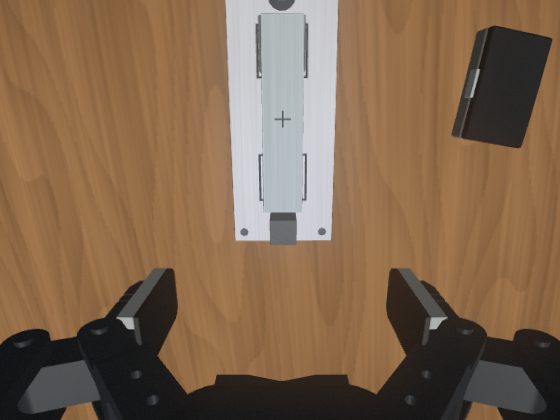

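The bar lies straight along the plate on both blocks with its cross at (282,119). Measured centre (551.3,−187.9), direction 85.6°, top at 75 mm. Next the bush.

```bash
python3 -m jog '[{"tx":55.6,"ty":-5.3,"tz":0,"turn":0,"claw":0},{"tx":55.6,"ty":-5.3,"tz":0,"turn":0,"claw":0},{"tx":55.6,"ty":-5.3,"tz":0,"turn":0,"claw":0},{"tx":55.6,"ty":-5.3,"tz":0,"turn":0,"claw":0},{"tx":55.6,"ty":-5.3,"tz":0,"turn":0,"claw":0},{"tx":55.6,"ty":-5.3,"tz":0,"turn":0,"claw":0},{"tx":55.6,"ty":-5.3,"tz":0,"turn":0,"claw":0},{"tx":55.6,"ty":-5.3,"tz":0,"turn":0,"claw":0},{"tx":55.6,"ty":-5.3,"tz":0,"turn":0,"claw":0}]'; python3 -m jog '[{"tx":0,"ty":0,"tz":60,"turn":0,"claw":0.2},{"tx":0,"ty":0,"tz":60,"turn":0,"claw":0.3},{"tx":0,"ty":0,"tz":0,"turn":0,"claw":0.3},{"tx":0,"ty":0,"tz":0,"turn":0,"claw":0.3}]'; python3 look.py w15 33,43; python3 to.py 540 255.4 -4.7; python3 -c "
from h import *
c,im,d=load('w14.npz'); print(onz(c,[[282.5,119]],.075)*1000)
c,im,d=load('w12.npz'); tops(c,d,.033,.043,(200,100,280,160))"
```

```text
clock: 40.48
eef_pos: [0.5383, 0.2576, 0.2586]
tcp_rot: [0.735, 0.678, -0.001, -0.0]
contact_force: [1.0, -0.3, 0.0]
grip_width: 0.0853
finger_force: 0.0
clock: 40.98
eef_pos: [0.54, 0.2557, 0.1414]
tcp_rot: [0.735, 0.678, 0.001, 0.0]
contact_force: [0.3, -1.0, 0.4]
grip_width: 0.0598
finger_force: 0.0
33,43
1638 px (282, 197) rect [540.5 255.7  39.4  39.   29.2] z [35.8 37.5 38.5]
pos [540.4 255.7 142.1] yaw -4.61 need tx,ty [-0.3 -0.3] turn 0.09 j6 0.41
[[ 551.33749825 -188.51890021   75.        ]]
971 px (238, 126) rect [540.3 255.6  38.7  38.   45.9] z [35.9 37.5 38.9]
```

```bash
python3 -m jog '[{"tx":0,"ty":0,"tz":60,"turn":0,"claw":0.3},{"tx":0,"ty":0,"tz":50,"turn":0,"claw":0.3},{"tx":0,"ty":0,"tz":35,"turn":0,"claw":0.3},{"tx":0,"ty":0,"tz":15,"turn":0,"claw":0.3},{"tx":0,"ty":0,"tz":2,"turn":0,"claw":0.3},{"tx":0,"ty":0,"tz":0,"turn":0,"claw":0.4},{"tx":0,"ty":0,"tz":0,"turn":0,"claw":1},{"tx":0,"ty":0,"tz":0,"turn":0,"claw":1},{"tx":0,"ty":0,"tz":0,"turn":0,"claw":1},{"tx":0,"ty":0,"tz":0,"turn":0,"claw":1}]' 40; python3 to.py 540.4 255.7 -4.6; python3 -m jog '[{"tx":0,"ty":0,"tz":0,"turn":0,"claw":1}]'
```

```text
clock: 42.28
eef_pos: [0.5404, 0.2555, -0.0203]
tcp_rot: [0.735, 0.678, 0.001, 0.001]
contact_force: [-0.6, -1.2, 6.8]
grip_width: 0.0384
finger_force: 40.1
pos [540.4 255.5 -20.3] yaw -4.62 need tx,ty [0.2 0. ] turn -0.02 j6 0.41
clock: 42.4
eef_pos: [0.5404, 0.2555, -0.0203]
tcp_rot: [0.735, 0.678, 0.001, 0.001]
contact_force: [-0.9, -0.6, 7.5]
grip_width: 0.0382
finger_force: 40.1
```

```bash
python3 -m jog '[{"tx":0,"ty":0,"tz":-60,"turn":0,"claw":1},{"tx":0,"ty":0,"tz":-60,"turn":0,"claw":1},{"tx":-55.2,"ty":5.9,"tz":0,"turn":0,"claw":1},{"tx":-55.2,"ty":5.9,"tz":0,"turn":0,"claw":1},{"tx":-55.2,"ty":5.9,"tz":0,"turn":0,"claw":1},{"tx":-55.2,"ty":5.9,"tz":0,"turn":0,"claw":1},{"tx":-55.2,"ty":5.9,"tz":0,"turn":0,"claw":1},{"tx":-55.2,"ty":5.9,"tz":0,"turn":0,"claw":1},{"tx":-55.2,"ty":5.9,"tz":0,"turn":0,"claw":1},{"tx":-55.2,"ty":5.9,"tz":0,"turn":0,"claw":1}]';  python3 -m jog '[{"tx":0,"ty":0,"tz":20,"turn":0,"claw":1},{"tx":0,"ty":0,"tz":15,"turn":0,"claw":1},{"tx":0,"ty":0,"tz":0,"turn":0,"claw":1},{"tx":0,"ty":0,"tz":0,"turn":0,"claw":1}]'; python3 to.py 551.3 -188.2 -4.6; python3 look.py w16 108,135
```

```text
clock: 43.65
eef_pos: [0.5509, -0.1907, 0.0988]
tcp_rot: [0.735, 0.678, 0.0, 0.001]
contact_force: [0.4, 0.3, -0.7]
grip_width: 0.0383
finger_force: 41.6
clock: 44.15
eef_pos: [0.5513, -0.1882, 0.0634]
tcp_rot: [0.735, 0.678, 0.0, 0.0]
contact_force: [0.2, 0.4, -2.0]
grip_width: 0.0378
finger_force: 41.6
pos [ 551.3 -188.2   63.4] yaw -4.55 need tx,ty [-0. -0.] turn 0.05 j6 -0.36
108,135
791 px (281, 255) rect [ 551.9 -171.    28.5    6.5   -4. ] z [108.8 114.  120.2]
```

```bash
python3 -m jog '[{"tx":0,"ty":0,"tz":10,"turn":0,"claw":1},{"tx":0,"ty":0,"tz":6,"turn":0,"claw":1},{"tx":0,"ty":0,"tz":0,"turn":0,"claw":1},{"tx":0,"ty":0,"tz":1,"turn":0,"claw":1},{"tx":0,"ty":0,"tz":1,"turn":0,"claw":1},{"tx":0,"ty":0,"tz":0,"turn":0,"claw":1},{"tx":0,"ty":0,"tz":0,"turn":0,"claw":1}]'; python3 to.py 551.3 -188.2 -4.6
```

```text
clock: 45.08
eef_pos: [0.551, -0.1888, 0.0449]
tcp_rot: [0.735, 0.678, 0.0, 0.0]
contact_force: [0.8, 0.1, -1.6]
grip_width: 0.0381
finger_force: 41.6
pos [ 551.  -188.8   44.9] yaw -4.61 need tx,ty [0.6 0.2] turn -0.01 j6 -0.36
```

```bash
python3 -m jog '[{"tx":0.4,"ty":0.2,"tz":0.7,"turn":0,"claw":1},{"tx":0,"ty":0,"tz":0.4,"turn":0,"claw":1},{"tx":0,"ty":0,"tz":0,"turn":0,"claw":0.8},{"tx":0,"ty":0,"tz":0,"turn":0,"claw":0.4},{"tx":0,"ty":0,"tz":0,"turn":0,"claw":0},{"tx":0,"ty":0,"tz":0,"turn":0,"claw":0},{"tx":0,"ty":0,"tz":-15,"turn":0,"claw":0},{"tx":0,"ty":0,"tz":-50,"turn":0,"claw":0},{"tx":0,"ty":0,"tz":-60,"turn":0,"claw":0},{"tx":-30,"ty":0,"tz":-50,"turn":0,"claw":0}]'; python3 -m jog '[{"tx":-30,"ty":0,"tz":-40,"turn":0,"claw":0},{"tx":0,"ty":0,"tz":0,"turn":0,"claw":0},{"tx":0,"ty":0,"tz":0,"turn":0,"claw":0}]'; python3 look.py w17 70,80 97,110;python3 -c "
from h import *
c,im,d=shot('side','pics/s2.png')"
```

```text
clock: 46.32
eef_pos: [0.5489, -0.2173, 0.2223]
tcp_rot: [0.734, 0.679, 0.0, 0.001]
contact_force: [-0.5, -0.8, -0.6]
grip_width: 0.0854
finger_force: 0.0
clock: 46.7
eef_pos: [0.5459, -0.2478, 0.2587]
tcp_rot: [0.735, 0.678, 0.0, -0.0]
contact_force: [0.1, 0.6, -0.4]
grip_width: 0.0854
finger_force: 0.0
70,80
3858 px (282, 56) rect [ 555.2 -137.5   88.7   40.4   85. ] z [73.3 74.6 76. ]
157 px (282, 119) rect [ 550.5 -189.3   13.6   11.5   -4.5] z [73.6 74.9 75.8]
2902 px (282, 174) rect [ 546.6 -241.    84.    39.9   86.2] z [73.3 74.6 75.8]
97,110
1340 px (282, 119) rect [ 550.7 -188.7   38.6   38.6  -39.4] z [101.2 102.5 103.8]
```

View pics/w17.png

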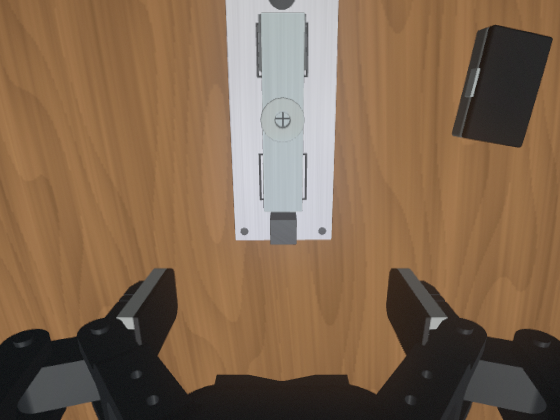

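View pics/s2.png

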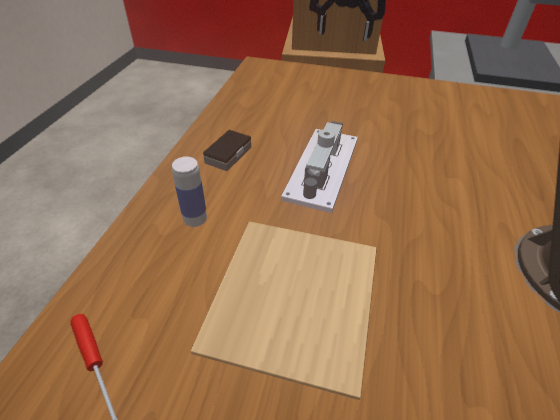

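The bush stands upright at (282,119) with the cross showing centred through its hole. The side view shows the stack standing, the board empty, and the can and case where they were. Handing in.

```bash
python3 -c "
from station import robot
print(robot.job_done())"
```

```text
the job is handed in; nothing more can be done
None
```

The setup plate is built in the order asked and the job is handed in at about 47 s: the blocks and jack stand within about 1.5 mm of their marks, the bar is centred on them, the bush is on its cross, and the spray can and drill case were left alone.

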